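# Check the bin stamps and send the stamped one to dispatch

## Task

One of the two yellow vial bins has a red release stamp on its underside. Working from the robot's left to its right, push each bin's tall back plate towards the robot so that the bin tips up on its heel by about 45 degrees and shows its underside, without tipping it over onto its back, and let it settle flat again; then push the stamped bin forward until its front edge, both corners, is over the green dispatch band, and leave the other bin at the stop. Only push: never pinch or lift the bins, and leave the jar, bottle and beaker alone.

Things in the scene. Friction and masses are not known exactly. Their poses are not given: they have to be found in the camera images.
- station: Fixed blue mat, 360 by 500 mm, 4 mm thick, on the bench, turned up to 0.2 rad. Origin: at bench level under the middle of the steel stop's front face; x away from the robot, y left along the stop, z up. Stop: x = -12 to 0 mm, 400 mm long, top 12 mm above the bench. Both bins start square on the mat, heels 0 to 3 mm from the stop, one at y = 85 to 125 mm, one at y = -85 to -125 mm.
- band (a point): Middle of the green dispatch band painted flush on the mat: 60 mm wide (station x = 195 to 255 mm), 400 mm long along the station's y; same axes as the station.
- bin_a: One of two yellow open-front bins, alike from above, left and right places drawn at random. 135 mm long (x), 100 wide (y), 0.3 to 0.65 kg, six fixed vials (tops 44 mm up, from x = 48 mm on). Origin: middle of the heel, its rearmost bottom edge; x to the open front, y left, z up. Sides 75 mm high up to x = 40 mm, then 44; clear inside at x = 18 to 48 mm. Underside flat to x = 100, then slants up to z = 14 mm at the front.
- bin_b: One of two yellow open-front bins, alike from above, left and right places drawn at random. 135 mm long (x), 100 wide (y), 0.3 to 0.65 kg, six fixed vials (tops 44 mm up, from x = 48 mm on). Origin: middle of the heel, its rearmost bottom edge; x to the open front, y left, z up. Sides 75 mm high up to x = 40 mm, then 44; clear inside at x = 18 to 48 mm. Underside flat to x = 100, then slants up to z = 14 mm at the front.
- bin_a_plate (a point): Middle of the top edge of bin_a's back plate: bin x = 16, y = 0, z = 115 mm. The plate is upright, 100 mm wide: rear face x = 14, inner face x = 18 mm; a round 10 mm heel bar sticks out below it. Pushed to the robot up here (2 to 4 N) the bin turns up about its heel, held by the stop; it balances at about 65 degrees, below that it falls back flat. Pushed forward low on the rear face (2 to 5 N) it slides.
- bin_b_plate (a point): Middle of the top edge of bin_b's back plate: bin x = 16, y = 0, z = 115 mm. The plate is upright, 100 mm wide: rear face x = 14, inner face x = 18 mm; a round 10 mm heel bar sticks out below it. Pushed to the robot up here (2 to 4 N) the bin turns up about its heel, held by the stop; it balances at about 65 degrees, below that it falls back flat. Pushed forward low on the rear face (2 to 5 N) it slides.
- stamp (a point): Centre of the red stamp, a rectangle 80 mm (y) by 36 mm on the slanted front part of the stamped bin's underside, at bin x = 117.5, y = 0, z = 7 mm; hidden while the bin stands flat, it rises with the bin that bears it.
- bin_a_corner_l (a point): Front left bottom corner of bin_a, at x = 135, y = 50, z = 14 mm of the bin.
- bin_a_corner_r (a point): Front right bottom corner of bin_a, at x = 135, y = -50, z = 14 mm of the bin.
- bin_b_corner_l (a point): Front left bottom corner of bin_b, at x = 135, y = 50, z = 14 mm of the bin.
- bin_b_corner_r (a point): Front right bottom corner of bin_b, at x = 135, y = -50, z = 14 mm of the bin.
- jar: Loose white jar, 40 mm in diameter, 55 mm tall, on the mat between the two bins; a bystander. Origin at its underside's centre.
- amber: Loose amber bottle, 52 mm in diameter, 120 mm tall, on the bench left of the mat; a bystander. Origin at its underside's centre.
- beaker: Loose clear beaker, 68 mm in diameter, 85 mm tall, on the bench right of the mat; a bystander. Origin at its underside's centre.
Not all that is in view belongs to the job. What is shaped like the bin_b but purple is not meant.

How it is judged (in metres and radians):
On the way, in this order (a step that is already met when the one before it is completed fails the run):
1. the left bin has been tipped up on its heel by more than 37 degrees (((angle between bin_a's own z axis and vertical above 0.65 rad and y of bin_a in the frame of station above 0 m) or (angle between bin_b's own z axis and vertical above 0.65 rad and y of bin_b in the frame of station above 0 m))), for 0.2 s.
2. then the right bin has been tipped up on its heel by more than 37 degrees (((angle between bin_a's own z axis and vertical above 0.65 rad and y of bin_a in the frame of station below 0 m) or (angle between bin_b's own z axis and vertical above 0.65 rad and y of bin_b in the frame of station below 0 m))), for 0.2 s.
3. then both bins are flat and the stamped bin's two front corners are over the green band (x of bin_a_corner_l in the frame of station between 0.195 and 0.255 m and x of bin_a_corner_r in the frame of station between 0.195 and 0.255 m and angle between each of bin_a, bin_b's own z axis and vertical below 0.06 rad), for 0.2 s.
At the end, for the whole second after the job is handed in: Both bins stand flat (tilt under 0.06 rad) and at rest; both bottom front corners of the stamped bin are over the 60 mm wide green band; the other bin's heel is within 30 mm of the stop (all of step 3 and x of bin_b in the frame of station below 0.03 m and linear speed of each of bin_a, bin_b below 0.01 m/s); the robot touches nothing.
It fails at once if a bin is lifted: its heel is more than 25 mm above the mat (height (world z) of any of bin_a, bin_b above 0.029 m).
It fails at once if a bin is tipped over onto its back (tilt above 75 degrees) (angle between any of bin_a, bin_b's own z axis and vertical above 1.31 rad).
It fails at once if a bin is pinched or pushed with more than 30 N (contact force between the fingers and bin_a above 30 N or contact force between the fingers and bin_b above 30 N).
It fails at once if the jar, bottle or beaker is moved by more than 15 mm (distance of any of jar, amber, beaker from where it was at the start of the episode above 0.015 m).
It fails at once if the unstamped bin is pushed more than 60 mm from the stop (x of bin_b in the frame of station above 0.06 m).
It also fails if it takes over 69 s, if anything falls off the work surface, if the arm or the gripper's body presses on something with over 40 N, if the wrist force passes 120 N, or if a joint passes its speed limit or range.

## Robot

A 6-joint arm with a two-finger parallel gripper is mounted at the origin on the work surface. World frame = base frame: x ahead of the robot, y to its left, z up, the work surface at z = 0. Lengths are in mm, angles in rad, forces in N, time in s.
With the tool pointing down it reaches from about 300 to 775 mm from the base axis. Payload 14.6 kg.
Tool frame: the origin (TCP) lies between the finger pads; the fingertips stand 19 mm ahead of it and the grasp point (between the pads) is the TCP; x points along the fingers, y is the direction in which the jaws open and shut, and the axes are right-handed (so a half turn about x gives the same grasp; the last joint's range is limited). The gripper opens to 94 mm and grips with 3 to 60 N. Pads are 16 mm wide; open, the fingers measure 119 mm over their backs; the gripper's body (75 mm by 177 mm) begins 78 mm behind the grasp point.
Start: joints at [1.185, 0.3, 1.521, -0, 1.321, -0.067], TCP at [172.382, 522.277, 200.346] pointing down, gripper open.
Joint ranges: [-3.03, 3.03], [-0.79, 2.21], [0.23, 2.52], [-1.04, 4.18], [0, 3.07], [-2.55, 2.55]. Speed limits (rad/s): [2.22, 2.22, 2.57, 3.14, 3.14, 3.14].

## Interface

Orientations are given as [roll, pitch, yaw] about the fixed x, y, z axes, in that order (R = Rz(yaw) Ry(pitch) Rx(roll)).
In Python, from cell import manip gives the robot as it stands.
- The arm moves only by the tool jog_arm, never from a script. Its argument "series" is one flat list of numbers, 7 for each row, row after row: the turn, a rotation vector about the world's x, y, z in rad, then the shift along the world's x, y, z in m, then the opening, from -1 (shut) to 1 (fully open). A call has 1 to 20 rows; each row is the pose to reach, as a shift and turn from the pose commanded when the call began; what a row does not reach only later rows make up. A row lasts 1/8 s, in which the tool goes at most 62.5 mm and 10.7 degrees, less where a joint would pass 70% of its speed; a pose out of reach is approached as far as the arm can. A call with a gripper value outside its range is refused whole. The fingers move at their own pace and stop on an object; "squeeze" is the grip in N (left out, the last holds). Time passes only in rows, so rows that repeat a pose let the fingers close. It gives the time, the measured TCP pose, the force and the opening at its end, in the units of the state.
- manip.read_state(): the state, without advancing time (a new reading comes with each control period).
- manip.camera(name): name is "side" or "top"; returns a dict with "color" (400x640x3 uint8, blue, green, red), "range_z" (400x640 float32, mm along the optical axis (not along the pixel's ray), 0 where there is no reading), "fx", "fy", "cx", "cy" (pixels), "pose" (4x4, takes a point from camera to world coordinates). Camera axes: x right, y down, z forward; pixel columns grow to the right and rows downward; lengths in mm; the calibration is good to about 2 mm. A picture is of the moment at which its call begins.
- manip.sign_off(): hands the job in, once; it reports no verdict.
The state is a dict: "clock": time; "joints": joint angles; "qd": joint speeds; "effort": joint torques, N m; "eef_pos": TCP position; "eef_rot": TCP orientation; "wrist_force": force on the tool from outside, world axes, zero at the start; "moment": the same for the moment, N m; "finger_gap": finger opening in mm.
Only numpy, scipy, OpenCV 4.12 (cv2) and the standard library are available. Lean on these libraries where they do the work, as an engineer would, in place of code of your own. Each camera call takes 0.05 s, during which the arm holds its last target.

## Working session

There is one attempt and no reset: what is moved stays moved. The work goes in short steps, Python scripts to look and compute and a tool call to move; the robot and the scene stay as the last step left them, time stands still between calls to the robot, and variables do not carry over. Pictures are saved under pics/ and viewed, and the job is handed in when it is done.

Besides the shell and the picture viewer there is one more tool, called after "Request:" by a JSON object that holds its "name" and its "arguments", one argument or row to a line. jog_arm: Moves the arm, as the interface text tells. Its arguments: {"type":"object","properties":{"series":{"type":"array","items":{"type":"number"}},"squeeze":{"type":"number"}},"required":["series"]}

```bash
ls; mkdir -p pics
python3 - <<'E'
from cell import manip
import cv2,numpy as np
s=manip.read_state();print(s)
for n in("top","side"):
    c=manip.camera(n);cv2.imwrite(f"pics/{n}0.png",c["color"]);np.savez(f"{n}0.npz",**c)
    print(n,c["fx"],c["fy"],c["cx"],c["cy"],c["pose"].round(3).tolist())
E
```

```text
pics
{'clock': 0.0, 'joints': array([ 1.18539935e+00,  3.00472941e-01,  1.52160354e+00, -1.56844077e-06,
        1.32068501e+00, -6.66262393e-02]), 'qd': array([ 7.48772609e-05,  9.75204526e-04, -2.43115952e-05,  1.82261249e-03,
       -4.30133775e-04, -9.10944686e-04]), 'effort': array([ 1.00079007e-03, -5.31803584e+01, -3.52741349e+01,  7.08603510e-02,
        2.43503298e-02, -1.34575030e-04]), 'eef_pos': array([172.28314562, 522.03118614, 199.77582008]), 'eef_rot': array([-1.63612283,  1.56962749, -1.95489318]), 'wrist_force': array([-0.48827519, -0.24478317,  0.32513972]), 'moment': array([-0.01139191,  0.04512207,  0.00402131]), 'finger_gap': 93.79334908219701}
top 451.0833163838097 451.0833163838097 316.66493203682217 202.74233513930741 [[0.004, -0.994, 0.113, 385.509], [-1.0, -0.005, -0.006, -103.433], [0.007, -0.113, -0.994, 1256.609], [0.0, 0.0, 0.0, 1.0]]
side 478.9953962999519 478.9953962999519 321.04337900126023 198.92552915939058 [[0.925, -0.305, 0.228, 237.041], [-0.38, -0.71, 0.593, -816.732], [-0.019, -0.635, -0.772, 1040.48], [0.0, 0.0, 0.0, 1.0]]
```

View pics/top0.png

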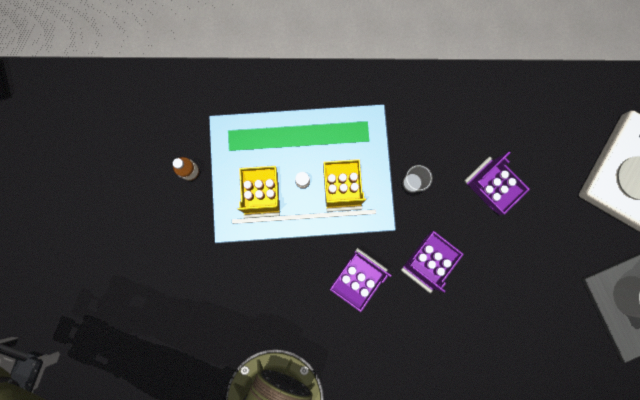

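View pics/side0.png

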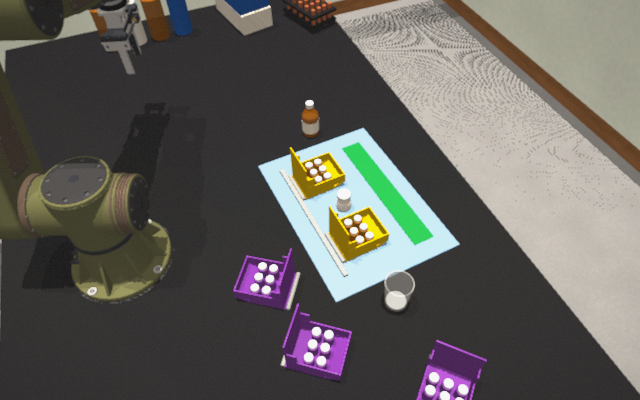

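The top view shows the yellow bins at (260,190) and (343,183), the stop along (232,220)–(375,211), the green band at (298,136), and three purple decoys. The jar is at (302,179), the bottle at (185,168) and the beaker at (417,180). Next I'll measure the station pose.

```bash
cat > h.py <<'E'
import cv2,numpy as np
def ray(c,uv,z):
    uv=np.atleast_2d(np.array(uv,float)); P=c["pose"]
    d=np.c_[(uv[:,0]-c["cx"])/c["fx"],(uv[:,1]-c["cy"])/c["fy"],np.ones(len(uv))]@P[:3,:3].T
    o=P[:3,3]; t=(z-o[2])/d[:,2]; return o+t[:,None]*d
def cloud(c):
    v,u=np.mgrid[:400,:640];Z=c["range_z"];P=c["pose"]
    p=np.stack([(u-c["cx"])/c["fx"]*Z,(v-c["cy"])/c["fy"]*Z,Z],-1)
    return p@P[:3,:3].T+P[:3,3]
def proj(c,p):
    P=c["pose"];q=(np.atleast_2d(p)-P[:3,3])@P[:3,:3]
    return np.c_[q[:,0]/q[:,2]*c["fx"]+c["cx"],q[:,1]/q[:,2]*c["fy"]+c["cy"]]
E
python3 - <<'E'
from h import *
for n in("top","side"):
    c=dict(np.load(n+"0.npz"));im=c["color"]
    hsv=cv2.cvtColor(im,cv2.COLOR_BGR2HSV)
    g=cv2.inRange(hsv,(50,120,60),(80,255,255))
    ct=max(cv2.findContours(g,0,1)[0],key=cv2.contourArea)
    w=ray(c,ct.reshape(-1,2),4)
    r=cv2.minAreaRect(w[:,:2].astype(np.float32));print(n,"band",r)
    m=cv2.inRange(hsv,(85,20,120),(110,120,255))
    ct=max(cv2.findContours(m,0,1)[0],key=cv2.contourArea)
    r=cv2.minAreaRect(ray(c,ct.reshape(-1,2),4)[:,:2].astype(np.float32));print("mat",r)
    p=cloud(c)
    y=cv2.inRange(hsv,(20,120,60),(32,255,255))>0
    print(im[190:195,318:345].shape)
    for lo,hi in((0,300),(300,400)):
        pass
    q=p[y]; q=q[(q[:,2]>100)&(c["range_z"][y]>0)&(q[:,0]<700)]
    print(n,"plate pts",len(q)); 
    for s in (q[:,1]>q[:,1].mean(),q[:,1]<=q[:,1].mean()):
        print(q[s].mean(0),q[s].min(0),q[s].max(0), np.polyfit(q[s][:,1],q[s][:,0],1))
im=cv2.imread("pics/top0.png")[90:255,200:410]
cv2.imwrite("pics/topc.png",cv2.resize(im,None,fx=3.8,fy=3.6,interpolation=2))
im=cv2.imread("pics/side0.png")[130:300,250:465]
cv2.imwrite("pics/sidec.png",cv2.resize(im,None,fx=3.7,fy=3.5,interpolation=2))
E
```

```text
top band ((719.7980346679688, -58.72607421875), (57.74885559082031, 397.2263488769531), 4.237575531005859)
mat ((615.000244140625, -66.5543212890625), (362.9804382324219, 503.00396728515625), 4.2149128913879395)
(5, 27, 3)
top plate pts 179
[503.74244034  39.73580116 114.94138326] [498.94880358  -6.54880981 101.58064519] [508.80937239  87.4933592  122.81691018] [-7.28977249e-02  5.06639090e+02]
[ 522.30348258 -185.28011373  114.9034984 ] [ 517.34826744 -233.79824986  100.18970911] [ 527.79759394 -137.16996924  122.61065222] [-7.33450087e-02  5.08714111e+02]
side band ((721.7734985351562, -56.62773132324219), (58.4722900390625, 398.372314453125), 4.086798667907715)
mat ((616.7079467773438, -64.39813232421875), (363.4836730957031, 506.0138854980469), 4.122236728668213)
(5, 27, 3)
side plate pts 259
[499.5866682   47.81616304 117.68279855] [210.43035453  -9.52773248 100.00398968] [510.32016622 559.32623314 325.01151883] [-4.79223137e-01  5.22501280e+02]
[ 523.60578126 -192.30841847  113.58297959] [ 518.93523413 -236.37030397  100.1446976 ] [ 529.47001015 -135.40788593  125.15393978] [-8.00241741e-02  5.08216459e+02]
```

View pics/topc.png

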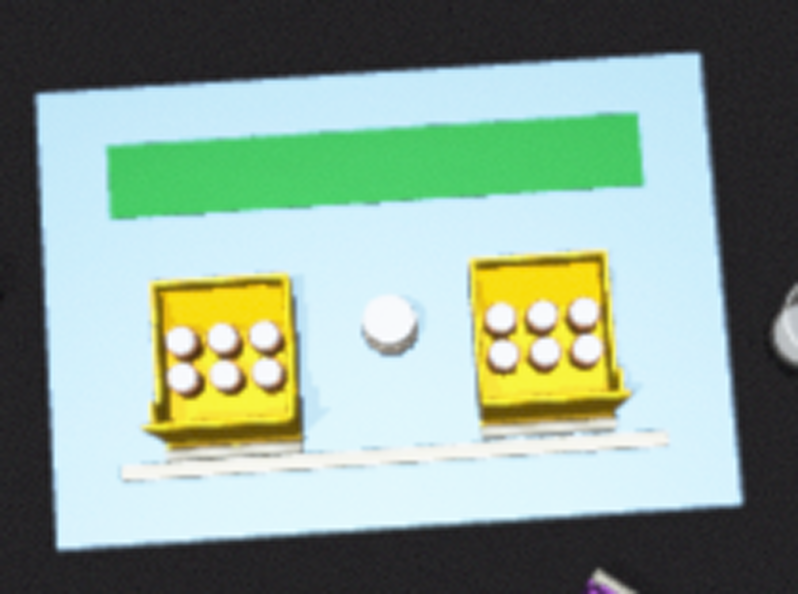

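View pics/sidec.png

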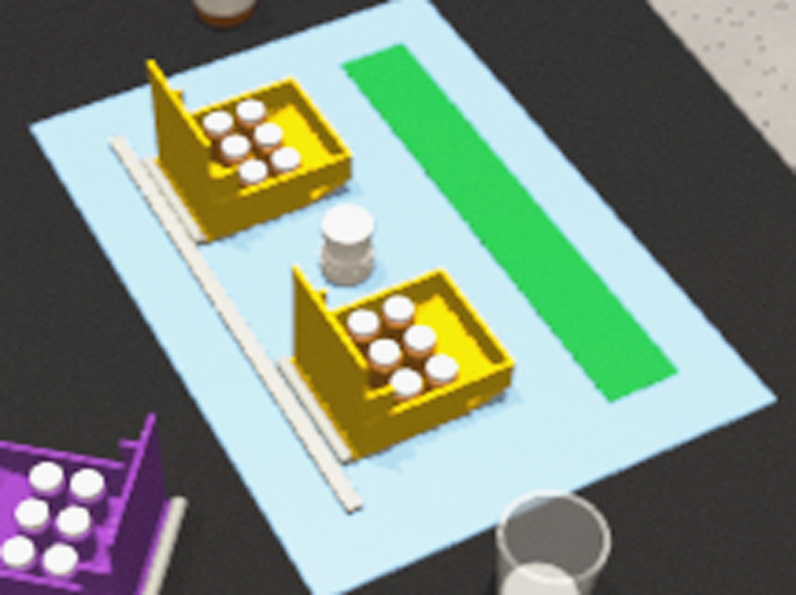

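Run:
```python
from h import *
from scipy.spatial.transform import Rotation as R
r=R.from_euler("xyz",[-1.63612283,1.56962749,-1.95489318]);print(r.as_matrix().round(3))
yaw=.073; ex=np.array([np.cos(yaw),np.sin(yaw),0]);ey=np.array([-ex[1],ex[0],0])
for s in(1,-1):
  T=np.c_[[0,0,-1],s*ey,np.cross([0,0,-1],s*ey)]
  print(s,(R.from_matrix(T)*r.inv()).as_rotvec())
O=np.array([496.4,-74.1,0])
for sy in(113,-113):
  for sx in(55,18,-60): print(sy,sx,(O+sx*ex+sy*ey).round(1))
for n in("top","side"):
  c=dict(np.load(n+"0.npz"));p=cloud(c)
  m=(p[...,2]>85)&(c["range_z"]>0)&(p[...,0]>470)&(p[...,0]<560)&(abs(p[...,1]+74)<200)
  q=(p[m]-O);st=np.c_[q@ex,q@ey,q[:,2]]
  for k in(st[:,1]>0,st[:,1]<0):
    a=st[k];a=a[a[:,0]<40];print(n,np.percentile(a,[2,50,98],axis=0).round(1).tolist(),np.polyfit(a[:,1],a[:,0],1))
```

```text
[[-0.     0.313  0.95 ]
 [-0.001  0.95  -0.313]
 [-1.    -0.001 -0.   ]]
1 [ 1.15557152e-03 -2.20097093e-04  3.91770305e-01]
-1 [-3.06544812e-04 -1.60944631e-03 -2.74982188e+00]
113 55 [543.   42.6   0. ]
113 18 [506.1  39.9   0. ]
113 -60 [428.3  34.2   0. ]
-113 55 [ 559.5 -182.8    0. ]
-113 18 [ 522.6 -185.5    0. ]
-113 -60 [ 444.8 -191.2    0. ]
top [[14.0, 67.7, 86.9], [14.9, 115.6, 116.0], [18.1, 162.7, 122.0]] [-1.88420135e-03  1.55898719e+01]
top [[16.0, -160.3, 87.9], [16.9, -113.1, 115.4], [20.1, -65.6, 121.8]] [-3.79911091e-03  1.70792455e+01]
side [[14.8, 66.1, 86.4], [16.3, 113.1, 108.7], [19.6, 162.4, 123.6]] [-8.33469966e-05  1.65210162e+01]
side [[16.8, -163.3, 85.9], [18.3, -118.1, 107.8], [21.5, -64.6, 123.2]] [-1.78188712e-03  1.82930140e+01]
```

Request:
{"name": "jog_arm", "arguments": {
  "series": [0,0,0.03,0.03,-0.04,0,-0.15,0,0,0.06,0.06,-0.08,0,-0.15,0,0,0.1,0.095,-0.125,0,-0.15,0,0,0.14,0.13,-0.17,0,-0.15,0,0,0.18,0.165,-0.215,0,-0.15,0,0,0.22,0.2,-0.26,0,-0.15,0,0,0.26,0.235,-0.305,0,-0.15,0,0,0.3,0.27,-0.35,0,-0.15,0,0,0.34,0.305,-0.4,0,-0.15,0,0,0.37,0.335,-0.44,0,-0.15,0,0,0.392,0.355,-0.465,0,-0.15,0,0,0.392,0.366,-0.478,0,-0.15,0,0,0.392,0.366,-0.478,0,-0.15,0,0,0.392,0.366,-0.478,0,-0.15,0,0,0.392,0.366,-0.478,0,-0.15],
  "squeeze": 20
}}

```text
clock: 1.98
eef_pos: [538.0, 45.2, 200.5]
eef_rot: [0.317, 1.571, 0.391]
wrist_force: [0.6, -0.2, 0.1]
finger_gap: 39.8
```

Request:
{"name": "jog_arm", "arguments": {
  "series": [0,0,0,0,-0.001,-0.03,-0.15,0,0,0,0,-0.001,-0.06,-0.15,0,0,0,0,-0.001,-0.082,-0.15,0,0,0,0,-0.001,-0.082,-0.15]
}}

```text
clock: 2.48
eef_pos: [537.5, 43.8, 117.4]
eef_rot: [3.079, 1.568, -3.131]
wrist_force: [-0.0, -0.8, 0.5]
finger_gap: 40.1
```

```bash
cat > look.py <<'E'
import sys
from cell import manip
from h import *
n=sys.argv[1]
a=manip.camera("top");b=manip.camera("side")
np.savez("top_"+n,**a);np.savez("side_"+n,**b)
A=cv2.resize(a["color"][80:260,190:420],(400,313),interpolation=2);B=cv2.resize(b["color"][100:310,240:470],(400,365),interpolation=2)
o=np.zeros((365,800,3),np.uint8);o[:313,:400]=A;o[:,400:]=B
cv2.imwrite(f"pics/{n}.png",o);s=manip.read_state();print(s["clock"],s["eef_pos"],s["wrist_force"],s["finger_gap"])
E
python3 look.py l1
```

```text
2.575 [538.62733939  43.63060345 119.32020718] [-0.56283821  0.88901005 -0.47313888] 39.8150507062364
```

View pics/l1.png

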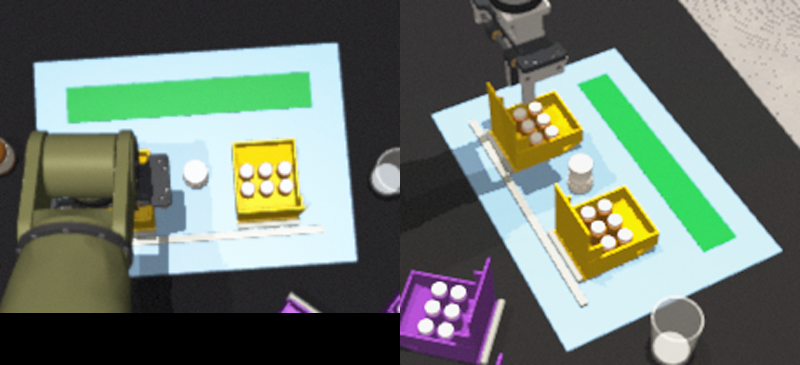

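Request:
{"name": "jog_arm", "arguments": {
  "series": [0,0,0,-0.012,-0.001,0,-0.15,0,0,0,-0.019,-0.0014,0,-0.15,0,0,0,-0.023,-0.0017,0,-0.15,0,0,0,-0.027,-0.002,0,-0.15,0,0,0,-0.032,-0.0023,0.0005,-0.15,0,0,0,-0.038,-0.0028,0.001,-0.15,0,0,0,-0.044,-0.0032,0.0014,-0.15,0,0,0,-0.05,-0.0036,0.0014,-0.15,0,0,0,-0.056,-0.0041,0.0005,-0.15,0,0,0,-0.056,-0.0041,0.0005,-0.15]
}}

```text
clock: 3.82
eef_pos: [482.1, 39.1, 118.9]
eef_rot: [-3.101, 1.571, -3.027]
wrist_force: [-0.2, -1.2, 0.0]
finger_gap: 40.3
```

```bash
python3 look.py l2
```

```text
3.925 [482.45335616  39.15503026 118.88925509] [ 0.2402519  -0.69191015 -1.21714416] 39.89238044654854
```

View pics/l2.png

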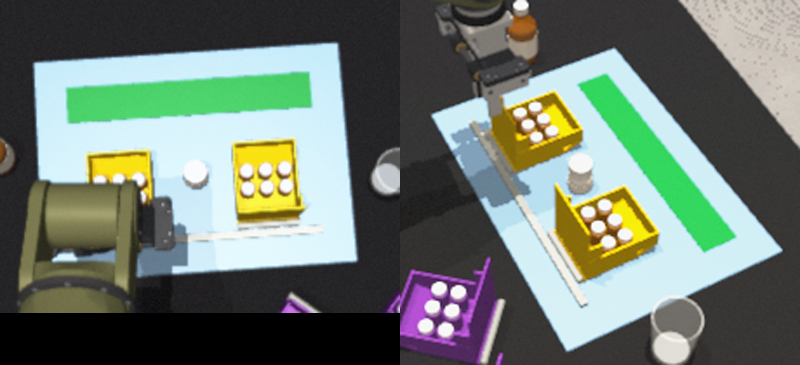

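Run:
```python
from h import *
b=dict(np.load("side_l2.npz"));im=b["color"]
cv2.imwrite("pics/l2z.png",cv2.resize(im[85:215,250:410],None,fx=4.6,fy=4.6,interpolation=2))
print(proj(b,[[482.3,39.2,100]]))
p=cloud(b)
for u,v in((300,160),(303,165),(310,150),(300,150)):print(u,v,p[v,u])
```

```text
[[290.83582263 167.25456592]]
300 160 [542.17811948 141.3568288    6.53354091]
303 165 [509.29863242  15.35303075 120.59932188]
310 150 [584.45045804 166.54978516   8.94756767]
300 150 [485.86040883 -41.34025134 236.95293062]
```

View pics/l2z.png

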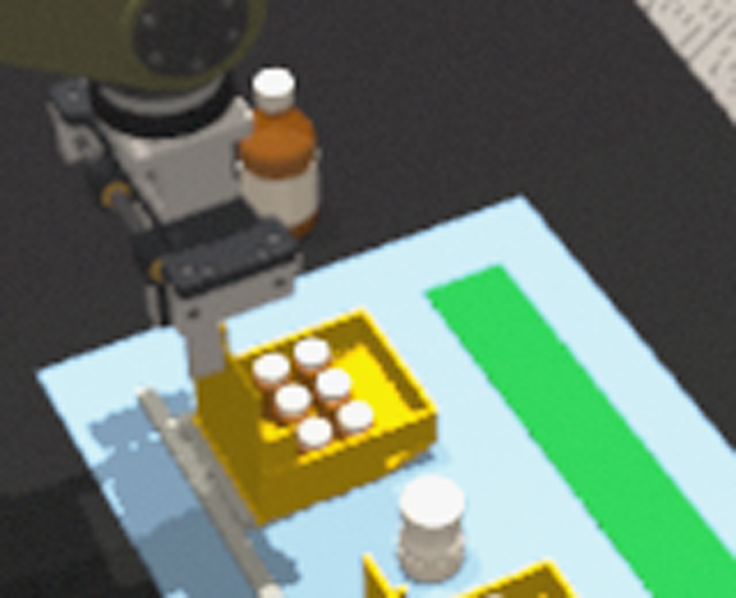

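Run:
```python
from h import *
o=[]
for n in("l1","l2"):
    b=dict(np.load(f"side_{n}.npz"));im=b["color"].copy()
    o.append(cv2.resize(im[100:200,265:365],(400,400),interpolation=2))
    p=cloud(b);ok=(b["range_z"]>0)&(abs(p[...,1]-40)<70)&(p[...,0]>440)&(p[...,0]<600)
    gray=(im.max(2).astype(int)-im.min(2)<30)&ok&(p[...,2]>90)&(p[...,2]<150)
    q=p[gray];print(n,len(q),q.min(0),q.max(0));
    for z in range(90,150,10):
        s=q[(q[:,2]>=z)&(q[:,2]<z+10)];print(z,len(s),np.percentile(s,[5,50,95],axis=0)[:,:2].round().tolist() if len(s) else "")
cv2.imwrite("pics/cmp.png",np.hstack(o))
```

```text
l1 72 [504.43377826   8.99688945 117.25843639] [549.95901082  74.31039664 149.44027137]
90 0 
100 0 
110 2 [[506.0, 36.0], [507.0, 51.0], [508.0, 67.0]]
120 9 [[505.0, 46.0], [531.0, 65.0], [543.0, 73.0]]
130 28 [[529.0, 13.0], [535.0, 64.0], [544.0, 68.0]]
140 33 [[529.0, 12.0], [535.0, 64.0], [546.0, 69.0]]
l2 55 [472.5099636    6.13128738 121.15134792] [507.04248135  72.54705004 149.93035603]
90 0 
100 0 
110 0 
120 4 [[474.0, 33.0], [492.0, 49.0], [507.0, 61.0]]
130 24 [[473.0, 9.0], [479.0, 59.0], [491.0, 68.0]]
140 27 [[473.0, 7.0], [478.0, 11.0], [489.0, 67.0]]
```

View pics/cmp.png

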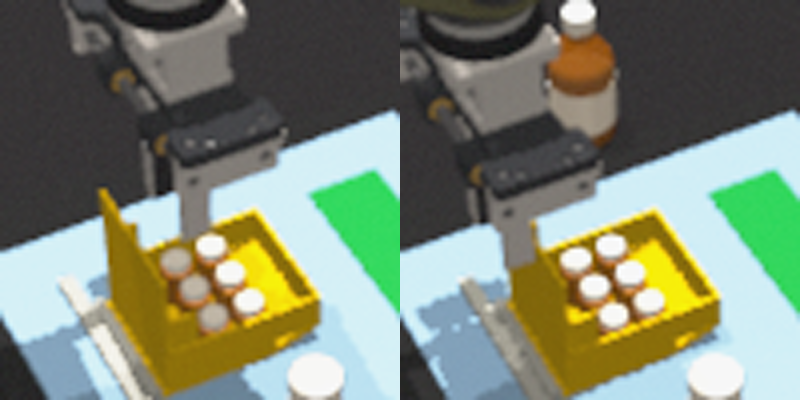

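Run:
```python
from h import *
b=dict(np.load(f"side_l2.npz"))
for z in(100,110,120,130):print(z,proj(b,[[474,7,z],[490,7,z],[475,20,z],[482,13,z]]).round(1).tolist())
im=cv2.resize(b["color"][140:175,275:320],(720,560),interpolation=0);cv2.imwrite("pics/fz.png",im)
p=cloud(b)
print((b["range_z"][150:172,290:300]).round().astype(int));print(p[150:172,290:300,2].round().astype(int))
```

```text
100 [[292.1, 176.3], [297.7, 174.5], [290.7, 172.9], [294.1, 173.9]]
110 [[291.8, 173.8], [297.5, 172.0], [290.5, 170.3], [293.9, 171.3]]
120 [[291.6, 171.2], [297.3, 169.4], [290.2, 167.7], [293.6, 168.8]]
130 [[291.3, 168.6], [297.1, 166.8], [290.0, 165.1], [293.4, 166.1]]
[[1116 1117 1116 1115 1120 1123 1129 1136 1135 1135]
 [1116 1119 1114 1128 1129 1133 1132 1136 1137 1138]
 [1129 1127 1132 1133 1133 1132 1136 1144 1137 1142]
 [1129 1130 1135 1136 1134 1132 1141 1142 1145 1146]
 [1130 1133 1138 1136 1139 1138 1144 1142 1145 1450]
 [1135 1134 1139 1139 1141 1143 1214 1218 1223 1350]
 [1137 1138 1140 1139 1216 1217 1224 1226 1221 1346]
 [1142 1218 1213 1216 1220 1221 1227 1233 1225 1350]
 [1231 1218 1219 1220 1222 1225 1226 1225 1228 1355]
 [1441 1223 1226 1223 1227 1235 1227 1228 1229 1277]
 [1440 1228 1224 1222 1229 1229 1233 1230 1232 1274]
 [1433 1231 1227 1230 1227 1227 1235 1233 1237 1278]
 [1429 1238 1230 1231 1231 1238 1235 1235 1237 1281]
 [1429 1238 1230 1231 1238 1239 1240 1244 1245 1280]
 [1428 1239 1237 1235 1239 1242 1244 1243 1245 1284]
 [1424 1247 1239 1240 1243 12
[... 589 characters left out ...]
72 169  78]
 [228 228 226 227 172 171 166 165 168  79]
 [224 168 172 170 167 167 162 158 163  74]
 [158 167 166 166 164 162 162 162 160  69]
 [  6 162 160 162 159 153 159 158 157 123]
 [  5 157 159 161 156 156 153 155 154 124]
 [  7 153 156 154 156 156 150 151 149 119]
 [  8 146 152 151 151 146 148 148 147 115]
 [  6 145 150 149 145 144 143 140 139 114]
 [  6 142 144 145 142 140 139 139 138 109]
 [  6 135 141 140 137 137 139  88  96 100]
 [  4 132 136 138  62  67  77  87  92  98]
 [  4   9  44  53  59  64  76  80  83  93]
 [  5   6  40  46  53  61  66  74  86  92]
 [  5  11  35  40  51  56  63  71  77  80]
 [  6   6   7  36  43  53  57  65  72  78]
 [  8   7   7  30  41  49  53  60  69  77]]
```

View pics/fz.png

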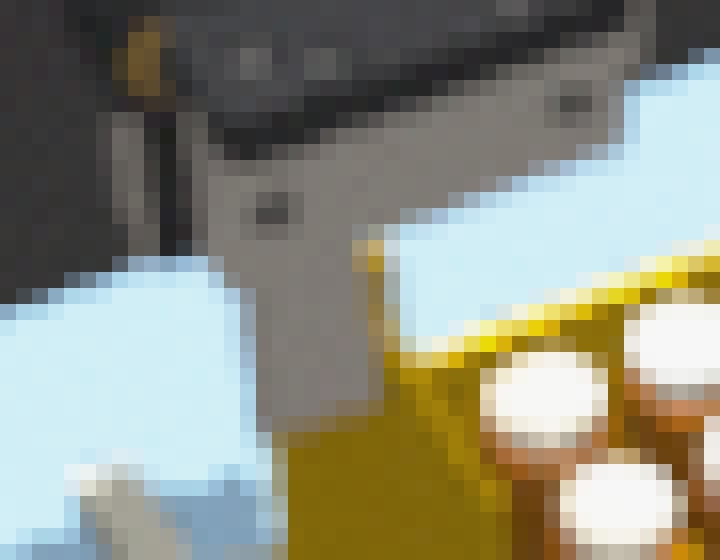

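The fingertips passed over the plate without touching it: depth puts them at z≈129, about 29 mm higher than the state implies. I'll back off over the plate and go 30 mm lower.

Request:
{"name": "jog_arm", "arguments": {
  "series": [0,0,0,0,0,0.02,-0.15,0,0,0,0.025,0.0018,0.02,-0.15,0,0,0,0.05,0.0037,0.02,-0.15,0,0,0,0.056,0.0041,0.01,-0.15,0,0,0,0.056,0.0041,-0.01,-0.15,0,0,0,0.056,0.0041,-0.028,-0.15,0,0,0,0.056,0.0041,-0.028,-0.15]
}}

```text
clock: 4.8
eef_pos: [537.1, 43.2, 89.2]
eef_rot: [3.082, 1.568, -3.128]
wrist_force: [0.2, 0.1, 0.4]
finger_gap: 40.0
```

```bash
python3 look.py l3
python3 - <<'E'
from h import *
b=dict(np.load(f"side_l3.npz"));p=cloud(b)
cv2.imwrite("pics/l3z.png",cv2.resize(b["color"][120:190,270:350],(640,560),interpolation=0))
im=b["color"];ok=(b["range_z"]>0)&(abs(p[...,1]-10)<15)&(p[...,0]>515)&(p[...,0]<560)&(p[...,2]>90)&(im.max(2).astype(int)-im.min(2)<35)
v,u=np.nonzero(ok);i=np.argsort(p[ok][:,2])[:8];print(np.c_[u,v][i].tolist(),p[ok][i].round(0).tolist())
E
```

```text
4.9 [538.19988491  43.2810127   91.07764174] [-0.27385635 -0.61104445  0.11540809] 39.69931615881287
[[313, 166], [311, 166], [311, 165], [312, 166], [314, 165], [317, 164], [318, 164], [313, 165]] [[538.0, 17.0, 103.0], [532.0, 16.0, 106.0], [533.0, 18.0, 109.0], [533.0, 12.0, 110.0], [539.0, 13.0, 110.0], [548.0, 13.0, 111.0], [550.0, 11.0, 111.0], [536.0, 12.0, 112.0]]
```

View pics/l3z.png

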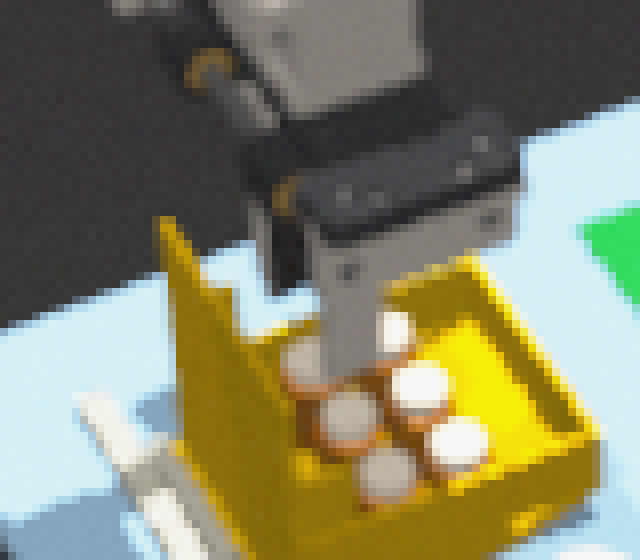

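Request:
{"name": "jog_arm", "arguments": {
  "series": [0,0,0,-0.012,-0.001,-0.004,-0.15,0,0,0,-0.019,-0.0014,-0.004,-0.15,0,0,0,-0.023,-0.0017,-0.004,-0.15,0,0,0,-0.027,-0.002,-0.004,-0.15,0,0,0,-0.032,-0.0023,-0.0035,-0.15,0,0,0,-0.038,-0.0028,-0.003,-0.15,0,0,0,-0.044,-0.0032,-0.0025,-0.15,0,0,0,-0.05,-0.0036,-0.0025,-0.15,0,0,0,-0.056,-0.0041,-0.0035,-0.15,0,0,0,-0.056,-0.0041,-0.0035,-0.15]
}}

```text
clock: 6.15
eef_pos: [482.0, 39.2, 87.3]
eef_rot: [3.047, 1.57, 3.12]
wrist_force: [1.4, -0.2, -0.8]
finger_gap: 39.5
```

```bash
python3 look.py l4
```

```text
6.25 [482.4465409   39.21135654  87.38967321] [1.66344957 0.81011281 0.03691948] 39.78528301352
```

View pics/l4.png

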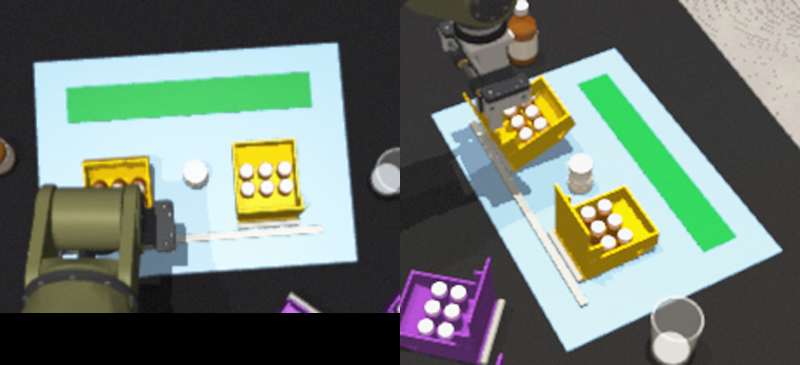

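Request:
{"name": "jog_arm", "arguments": {
  "series": [0,0,0,-0.006,-0.0004,-0.001,-0.15,0,0,0,-0.012,-0.0009,-0.003,-0.15,0,0,0,-0.018,-0.0013,-0.005,-0.15,0,0,0,-0.024,-0.0017,-0.008,-0.15,0,0,0,-0.03,-0.0022,-0.011,-0.15,0,0,0,-0.036,-0.0026,-0.014,-0.15,0,0,0,-0.042,-0.003,-0.017,-0.15,0,0,0,-0.042,-0.003,-0.017,-0.15]
}}

```text
clock: 7.25
eef_pos: [439.8, 36.2, 70.1]
eef_rot: [3.12, 1.57, -3.09]
wrist_force: [0.5, 0.0, 1.2]
finger_gap: 39.6
```

```bash
cat >> look.py <<'E'
# red-ness map
for k,c in(("top",a),("side",b)):
    h=cv2.cvtColor(c["color"],cv2.COLOR_BGR2HSV)
    m=cv2.inRange(h,(0,120,60),(7,255,255))|cv2.inRange(h,(170,120,60),(180,255,255))
    l,_,st,ce=cv2.connectedComponentsWithStats(m);print(k,[(s[4],q.round().tolist()) for s,q in zip(st[1:],ce[1:]) if s[4]>3])
# front tilt of bins in station frame from side cloud
yaw=.073;ex=np.array([np.cos(yaw),np.sin(yaw),0]);ey=np.array([-ex[1],ex[0],0]);O=np.array([496.4,-74.1,0])
for k,c in(("top",a),("side",b)):
    p=cloud(c)-O;h=cv2.cvtColor(c["color"],cv2.COLOR_BGR2HSV);y=(cv2.inRange(h,(18,120,50),(34,255,255))>0)&(c["range_z"]>0)
    q=p[y];q=np.c_[q@ex,q@ey,q[:,2]]
    for sg in(1,-1):
        s=q[(abs(q[:,1]-114*sg)<60)&(q[:,0]<300)&(q[:,0]>-120)&(q[:,2]<200)]
        if len(s)<20: continue
        print(k,"L" if sg>0 else "R","x[1,99]",np.percentile(s[:,0],[1,99]).round(),"y",np.percentile(s[:,1],[1,99]).round(),"maxz",np.percentile(s[:,2],99).round(),"z at front",np.median(s[s[:,0]>np.percentile(s[:,0],95)][:,2]).round())
E
python3 look.py l5
python3 - <<'E'
from h import *
b=cv2.imread("pics/l5.png")
b=dict(np.load("side_l5.npz"))["color"]
cv2.imwrite("pics/l5f.png",b)
cv2.imwrite("pics/l5z.png",cv2.resize(b[100:200,260:370],(660,600),interpolation=2))
E
```

```text
7.35 [440.38577045  36.18192921  70.42516942] [ 0.25283321 -0.62285644  0.40358802] 39.89272362756354
top []
side []
top L x[1,99] [-73.  76.] y [ 66. 163.] maxz 138.0 z at front 118.0
top R x[1,99] [ 14. 134.] y [-162.  -65.] maxz 120.0 z at front 33.0
side L x[1,99] [-73.  76.] y [ 64. 166.] maxz 187.0 z at front 122.0
side R x[1,99] [ 15. 136.] y [-165.  -65.] maxz 121.0 z at front 38.0
```

View pics/l5z.png

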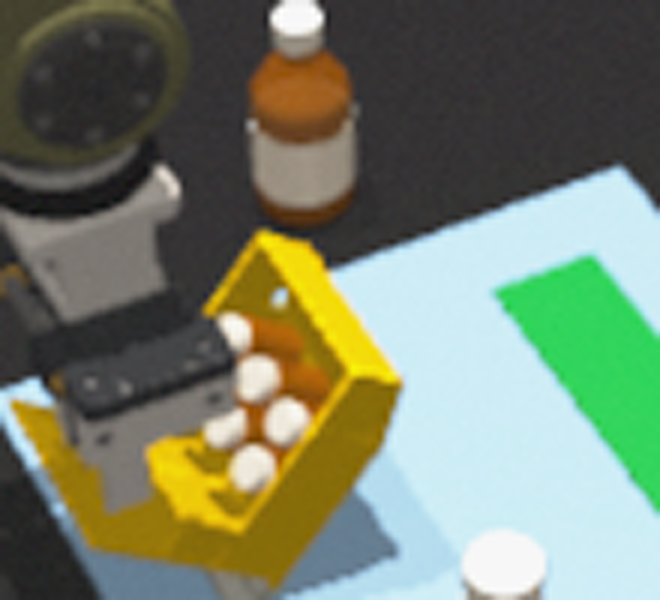

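View pics/l5.png

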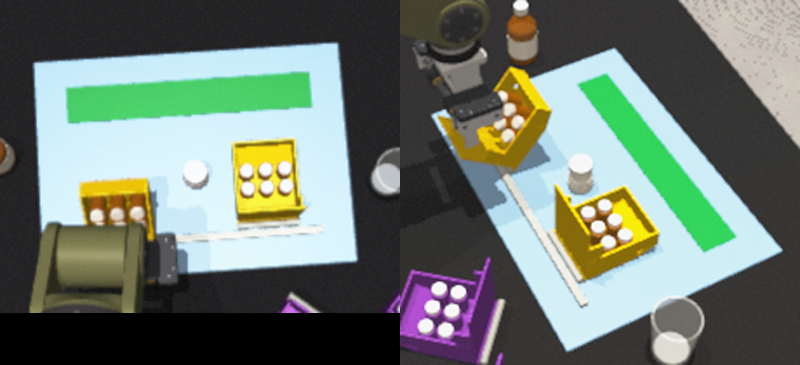

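Run:
```python
from h import *
b=dict(np.load("side_l5.npz"))["color"];a=dict(np.load("top_l5.npz"))["color"]
A=cv2.resize(b[132:178,298:330],(390,560),interpolation=0);B=cv2.resize(a[170:216,225:290],(400,283),interpolation=0)
o=np.zeros((560,800,3),np.uint8);o[:,:390]=A;o[:283,395:795]=B;cv2.imwrite("pics/edge.png",o)
cv2.imwrite("pics/l5top.png",a)
```

```text
(no output)
```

View pics/edge.png

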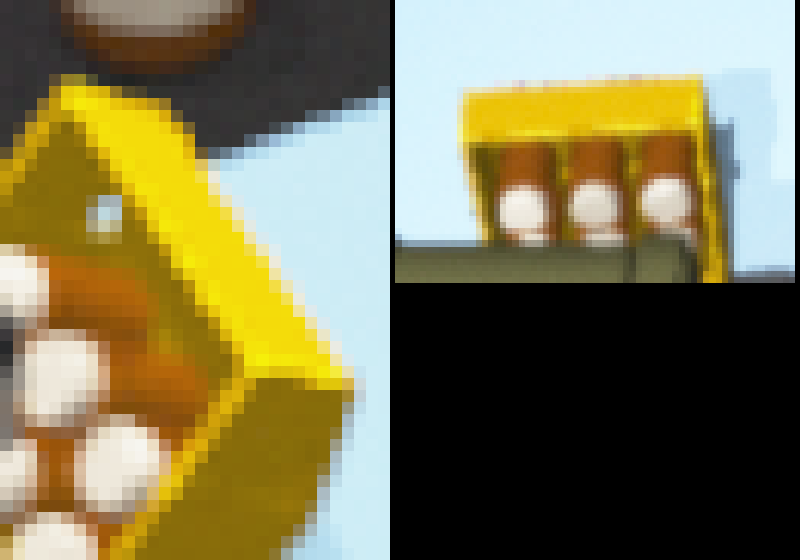

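View pics/l5f.png

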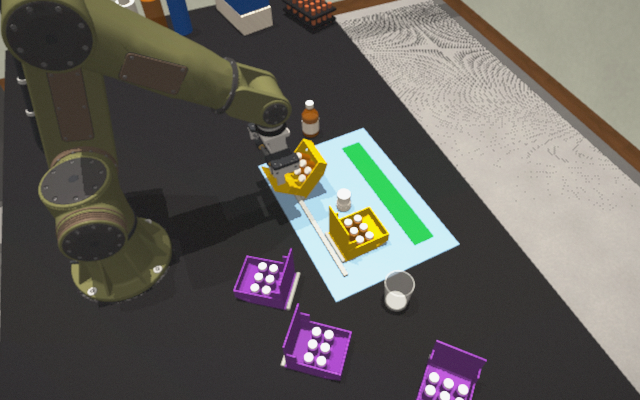

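View pics/l5top.png

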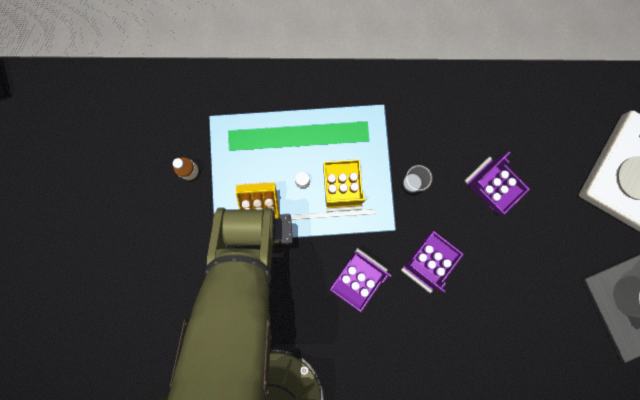

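Run:
```python
from h import *
a=dict(np.load("top_l5.npz"))["color"]
for r in range(181,187): print(r,[tuple(int(x) for x in v) for v in a[r,236:278:3]])
print("flat right bin front")
for r in range(159,164): print(r,[tuple(int(x) for x in v) for v in a[r,323:363:4]])
```

```text
181 [(252, 243, 215), (253, 244, 217), (253, 243, 217), (253, 243, 218), (253, 245, 220), (253, 245, 220), (253, 245, 219), (252, 245, 221), (252, 243, 220), (251, 243, 220), (251, 243, 220), (251, 243, 221), (243, 242, 226), (251, 244, 221)]
182 [(253, 244, 216), (253, 243, 217), (252, 243, 220), (252, 242, 219), (252, 243, 220), (251, 243, 221), (251, 243, 221), (238, 237, 227), (216, 220, 215), (192, 200, 213), (187, 223, 229), (180, 225, 235), (152, 221, 234), (241, 232, 208)]
183 [(251, 242, 218), (251, 243, 220), (237, 235, 225), (213, 205, 213), (214, 231, 227), (188, 223, 230), (179, 225, 236), (144, 217, 234), (103, 198, 228), (81, 190, 230), (72, 201, 234), (60, 203, 237), (47, 201, 235), (229, 221, 199)]
184 [(209, 229, 227), (182, 224, 233), (144, 217, 234), (106, 191, 230), (105, 209, 234), (74, 202, 235), (60, 202, 237), (45, 199, 236), (29, 196, 235), (25, 196, 235), (17, 196, 235), (14, 198, 236), (9, 198, 236), (184, 194, 183)]
185 [(139, 222, 233), (64, 203, 236), (44, 199, 236), (28, 195, 235), (22, 196, 235), (22, 196, 235), (5, 194, 235), (12, 196, 235), (8, 196,
[... 478 characters left out ...]
4, 236), (202, 242, 235)]
160 [(252, 243, 219), (251, 243, 221), (241, 230, 202), (216, 231, 221), (192, 236, 236), (181, 240, 240), (150, 237, 238), (115, 238, 240), (81, 190, 210), (136, 232, 235)]
161 [(232, 241, 230), (187, 241, 239), (159, 237, 236), (118, 240, 239), (85, 215, 228), (63, 169, 186), (57, 165, 176), (44, 169, 179), (24, 120, 142), (107, 230, 237)]
162 [(194, 242, 236), (74, 182, 198), (62, 168, 176), (47, 171, 179), (28, 139, 161), (15, 100, 123), (17, 96, 117), (11, 118, 146), (10, 121, 151), (98, 229, 237)]
163 [(169, 220, 219), (21, 110, 130), (16, 104, 125), (11, 114, 139), (15, 125, 152), (12, 124, 157), (17, 137, 171), (18, 200, 236), (22, 203, 238), (97, 230, 237)]
```

```bash
cat > red.py <<'E'
import sys
from h import *
f,u0,u1,v0,v1=sys.argv[1],*map(int,sys.argv[2:6])
a=dict(np.load(f))["color"].astype(float)
M=np.median(a[v0:v0+2,u0:u1].reshape(-1,3),0);Y=np.median(a[v1-2:v1,u0+6:u1-6].reshape(-1,3),0)
Rd=np.array([30,30,200.])
A=np.c_[Y-M,Rd-M];X=a[v0:v1,u0:u1].reshape(-1,3)-M
s=np.linalg.lstsq(A,X.T,rcond=None)[0];be=s[1].reshape(v1-v0,u1-u0)
print("red frac sum per column (px):",be.sum(0).round(2).tolist())
E
python3 red.py top_l5.npz 234 280 179 188; python3 red.py top_l4.npz 228 280 172 175 2>/dev/null | head -0
```

```text
red frac sum per column (px): [0.07, 0.18, 0.03, 0.05, 0.04, 0.07, 0.1, 0.13, 0.09, 0.07, 0.21, 0.37, 0.13, 0.04, 0.07, 0.25, 0.13, 0.06, 0.15, 0.0, 0.02, 0.03, 0.07, 0.05, 0.03, 0.15, 0.21, 0.11, 0.11, 0.33, 0.29, 0.11, 0.07, 0.15, 0.02, 0.02, 0.05, 0.01, -0.08, -0.51, 0.32, 1.64, 0.76, 0.52, 0.56, 0.57]
```

Request:
{"name": "jog_arm", "arguments": {
  "series": [0,0,0,-0.005,-0.0004,-0.003,-0.15,0,0,0,-0.01,-0.0007,-0.007,-0.15,0,0,0,-0.01,-0.0007,-0.007,-0.15]
}}

```text
clock: 7.72
eef_pos: [429.7, 35.5, 62.9]
eef_rot: [3.075, 1.57, -3.135]
wrist_force: [0.1, -0.6, -0.3]
finger_gap: 40.0
```

```bash
python3 look.py l6
python3 - <<'E'
from h import *
b=dict(np.load("side_l6.npz"))["color"];a=dict(np.load("top_l6.npz"))["color"]
A=cv2.resize(b[125:178,295:332],(390,560),interpolation=0);B=cv2.resize(a[170:216,225:290],(400,283),interpolation=0)
o=np.zeros((560,800,3),np.uint8);o[:,:390]=A;o[:283,395:795]=B;cv2.imwrite("pics/edge6.png",o)
E
```

```text
7.825 [430.32198185  35.47236133  63.33238058] [-0.40789334  0.02340066  0.92156329] 39.813743968649256
top []
side []
top L x[1,99] [-17.  62.] y [ 66. 163.] maxz 143.0 z at front 126.0
top R x[1,99] [ 13. 134.] y [-162.  -65.] maxz 120.0 z at front 35.0
side L x[1,99] [-83.  62.] y [ 64. 166.] maxz 171.0 z at front 129.0
side R x[1,99] [ 15. 136.] y [-165.  -65.] maxz 121.0 z at front 37.0
```

View pics/edge6.png

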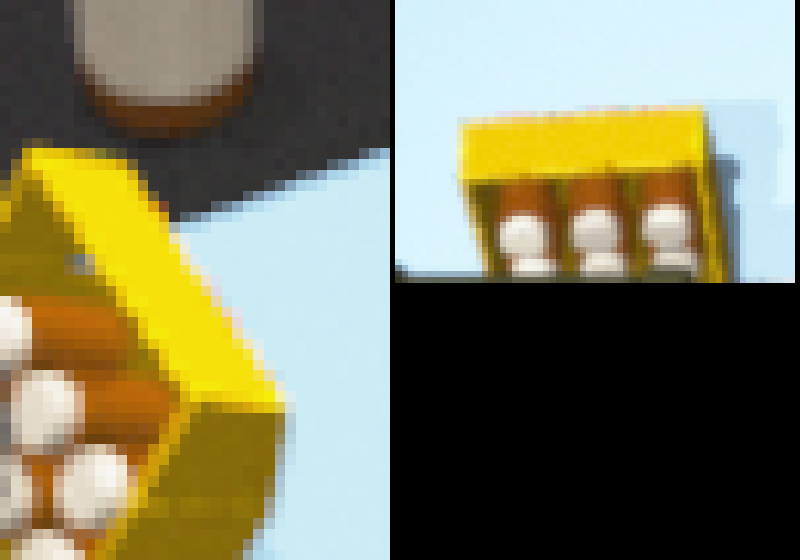

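Request:
{"name": "jog_arm", "arguments": {
  "series": [0,0,0,0.005,0.0004,0.0035,-0.15,0,0,0,0.01,0.0007,0.007,-0.15,0,0,0,0.016,0.0012,0.01,-0.15,0,0,0,0.022,0.0016,0.013,-0.15,0,0,0,0.028,0.002,0.016,-0.15,0,0,0,0.034,0.0025,0.019,-0.15,0,0,0,0.04,0.0029,0.021,-0.15,0,0,0,0.046,0.0034,0.023,-0.15,0,0,0,0.052,0.0038,0.024,-0.15,0,0,0,0.058,0.0042,0.0245,-0.15,0,0,0,0.064,0.0047,0.025,-0.15,0,0,0,0.07,0.0051,0.025,-0.15,0,0,0,0.075,0.0055,0.024,-0.15,0,0,0,0.079,0.0058,0.024,-0.15,0,0,0,0.083,0.0061,0.0235,-0.15,0,0,0,0.087,0.0064,0.0235,-0.15,0,0,0,0.095,0.0069,0.0235,-0.15,0,0,0,0.103,0.0075,0.0235,-0.15,0,0,0,0.106,0.0077,0.0235,-0.15]
}}

```text
clock: 10.2
eef_pos: [536.7, 43.2, 86.6]
eef_rot: [3.127, 1.57, -3.083]
wrist_force: [0.1, 0.1, -1.1]
finger_gap: 40.0
```

```bash
python3 look.py l7
```

```text
10.3 [536.49350363  43.20657066  86.6780972 ] [0.20678822 0.08941778 0.11468178] 40.16985881054073
top []
side [(np.int32(4), [292.0, 2.0])]
top L x[1,99] [ 13. 134.] y [66. 94.] maxz 122.0 z at front 29.0
top R x[1,99] [ 14. 134.] y [-162.  -65.] maxz 119.0 z at front 34.0
side L x[1,99] [ 13. 136.] y [ 64. 165.] maxz 122.0 z at front 38.0
side R x[1,99] [ 15. 136.] y [-165.  -65.] maxz 122.0 z at front 37.0
```

View pics/l7.png

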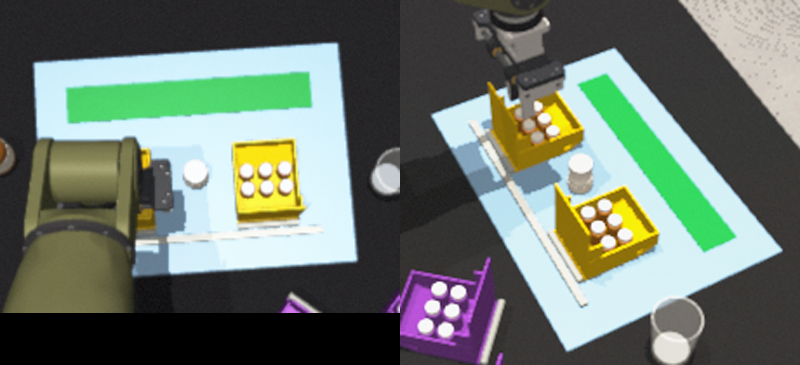

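Request:
{"name": "jog_arm", "arguments": {
  "series": [0,0,0,0,0,0.035,-0.15,0,0,0,0,0,0.07,-0.15,0,0,0,0.003,-0.035,0.07,-0.15,0,0,0,0.007,-0.08,0.07,-0.15,0,0,0,0.011,-0.13,0.07,-0.15,0,0,0,0.015,-0.18,0.07,-0.15,0,0,0,0.018,-0.21,0.07,-0.15,0,0,0,0.019,-0.2273,0.07,-0.15,0,0,0,0.019,-0.2273,0.045,-0.15,0,0,0,0.019,-0.2273,0.02,-0.15,0,0,0,0.019,-0.2273,0,-0.15,0,0,0,0.019,-0.2273,0,-0.15]
}}

```text
clock: 11.8
eef_pos: [554.7, -183.3, 85.7]
eef_rot: [2.66, 1.568, 2.734]
wrist_force: [0.1, 0.5, 0.7]
finger_gap: 40.0
```

```bash
python3 look.py r1
```

```text
11.9 [ 555.6848856  -183.85229204   87.64191542] [ 0.80814353 -0.23919297  1.00382367] 39.98271846512343
top []
side []
top L x[1,99] [ 13. 134.] y [ 66. 163.] maxz 119.0 z at front 38.0
side L x[1,99] [14. 90.] y [ 64. 165.] maxz 122.0 z at front 34.0
side R x[1,99] [ 14. 136.] y [-165.  -66.] maxz 122.0 z at front 36.0
```

View pics/r1.png

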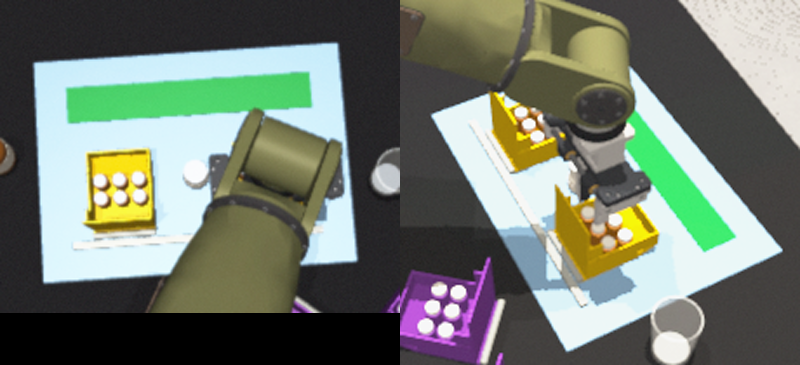

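Request:
{"name": "jog_arm", "arguments": {
  "series": [0,0,0,-0.012,-0.001,0,-0.15,0,0,0,-0.019,-0.0014,0,-0.15,0,0,0,-0.023,-0.0017,0,-0.15,0,0,0,-0.027,-0.002,0,-0.15,0,0,0,-0.032,-0.0023,0.0005,-0.15,0,0,0,-0.038,-0.0028,0.001,-0.15,0,0,0,-0.044,-0.0032,0.0015,-0.15,0,0,0,-0.05,-0.0036,0.0015,-0.15,0,0,0,-0.056,-0.0041,0.0005,-0.15,0,0,0,-0.062,-0.0045,-0.001,-0.15,0,0,0,-0.068,-0.005,-0.003,-0.15,0,0,0,-0.068,-0.005,-0.003,-0.15]
}}

```text
clock: 13.4
eef_pos: [487.0, -189.2, 83.8]
eef_rot: [2.792, 1.57, 2.865]
wrist_force: [2.6, 0.3, -0.4]
finger_gap: 40.0
```

```bash
python3 look.py r2
```

```text
13.5 [ 487.42330649 -189.14817544   83.9368665 ] [ 2.10107729 -0.04321457  0.44029168] 40.16305989880651
top []
side []
top L x[1,99] [ 13. 134.] y [ 66. 163.] maxz 119.0 z at front 34.0
top R x[1,99] [-10. 108.] y [-161.  -64.] maxz 110.0 z at front 92.0
side L x[1,99] [ 13. 134.] y [ 65. 153.] maxz 50.0 z at front 39.0
side R x[1,99] [-40. 107.] y [-165.  -65.] maxz 114.0 z at front 79.0
```

View pics/r2.png

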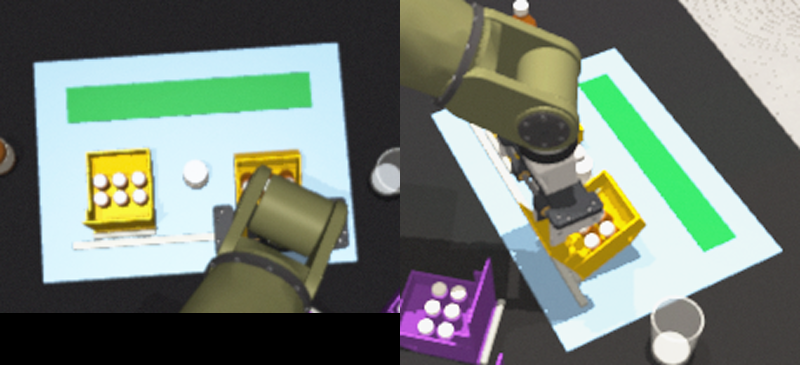

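Request:
{"name": "jog_arm", "arguments": {
  "series": [0,0,0,-0.006,-0.0004,-0.002,-0.15,0,0,0,-0.012,-0.0009,-0.005,-0.15,0,0,0,-0.018,-0.0013,-0.008,-0.15,0,0,0,-0.024,-0.0017,-0.011,-0.15,0,0,0,-0.03,-0.0022,-0.014,-0.15,0,0,0,-0.035,-0.0026,-0.0175,-0.15,0,0,0,-0.039,-0.0028,-0.0205,-0.15,0,0,0,-0.039,-0.0028,-0.0205,-0.15]
}}

```text
clock: 14.5
eef_pos: [448.0, -191.9, 63.1]
eef_rot: [2.751, 1.57, 2.824]
wrist_force: [0.6, 0.7, 0.7]
finger_gap: 39.7
```

```bash
python3 look.py r3
python3 - <<'E'
from h import *
b=dict(np.load("side_r3.npz"))["color"];a=dict(np.load("top_r3.npz"))["color"]
A=cv2.resize(b[180:240,330:380],(390,468),interpolation=0);B=cv2.resize(a[165:211,310:375],(400,283),interpolation=0)
o=np.zeros((560,800,3),np.uint8);o[:468,:390]=A;o[:283,395:795]=B;cv2.imwrite("pics/edger3.png",o)
E
```

```text
14.6 [ 448.39175889 -191.95196129   63.38753359] [ 0.0870053  -0.12785227  1.48358794] 40.14224604821631
top []
side [(np.int32(5), [326.0, 16.0])]
top L x[1,99] [ 13. 134.] y [ 66. 163.] maxz 120.0 z at front 36.0
top R x[1,99] [-57.  63.] y [-162.  -64.] maxz 143.0 z at front 125.0
side L x[1,99] [ 74. 136.] y [ 64. 164.] maxz 52.0 z at front 35.0
side R x[1,99] [-82.  63.] y [-165.  -65.] maxz 186.0 z at front 129.0
```

View pics/r3.png

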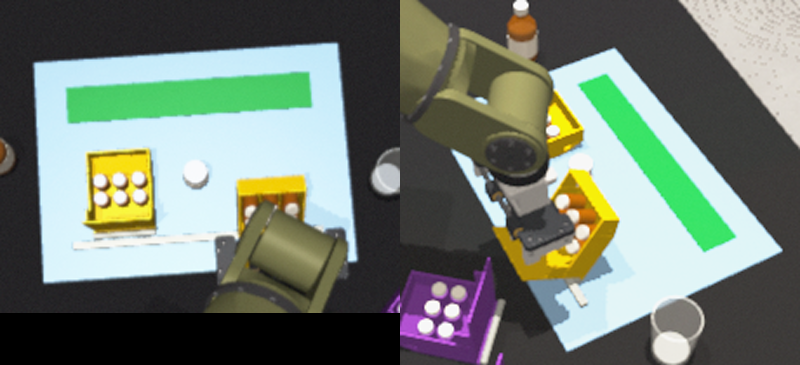

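View pics/edger3.png

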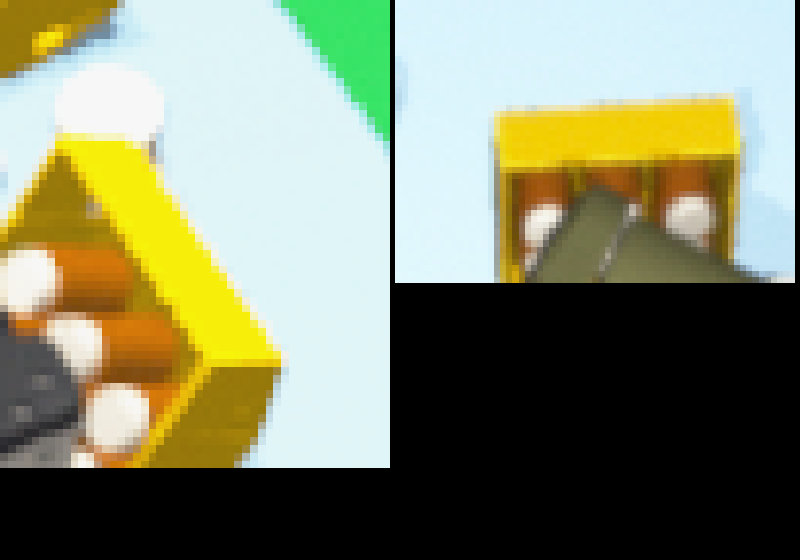

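Run:
```python
from h import *
def beta(f,mask_side,u0,u1,v0,v1,M,Y):
    a=dict(np.load(f))["color"].astype(float)[v0:v1,u0:u1]
    A=np.c_[Y-M,np.array([30,30,200.])-M]
    s,_,_,_=np.linalg.lstsq(A,(a-M).reshape(-1,3).T,rcond=None)
    return s.reshape(2,v1-v0,u1-u0)
def get(f,u,v): return dict(np.load(f))["color"][v-1:v+2,u-1:u+2].reshape(-1,3).mean(0)
# top: crop origin (225,170) scale 400/65 ; r: (310,165)
for n,f,ed in(("L","top_l6.npz",[(236,190),(274,187)]),("R","top_r3.npz",[(326,183),(365,181)])):
    (ua,va),(ub,vb)=ed;M=get(f,(ua+ub)//2,va-7);Y=get(f,(ua+ub)//2,va+4);print(n,M.round(),Y.round())
    s=beta(f,0,ua+2,ub-2,min(va,vb)-4,max(va,vb)+3,M,Y);print("top",n,"sum/col",s[1].sum(0).mean().round(3),"max",np.sort(s[1].ravel())[-8:].round(2))
# side: edge line pixels
for n,f,(u0,v0,sx,sy),P in(("L","side_l6.npz",(295,125,390/37,560/53),[(190,235),(275,385)]),("R","side_r3.npz",(330,180,7.8,7.8),[(165,175),(270,345)])):
    (xa,ya),(xb,yb)=P;A=np.array([u0+xa/sx,v0+ya/sy]);B=np.array([u0+xb/sx,v0+yb/sy])
    im=dict(np.load(f))["color"]
    mid=(A+B)/2;M=get(f,int(mid[0]+6),int(mid[1]-2));Y=get(f,int(mid[0]-3),int(mid[1]+2));print(n,M.round(),Y.round())
    tot=[]
    for v in range(int(np.ceil(A[1])),int(B[1])+1):
        u=int(round(A[0]+(B[0]-A[0])*(v-A[1])/(B[1]-A[1])))
        s=beta(f,0,u-3,u+5,v,v+1,M,Y);tot.append(s[1].sum())
    print("side",n,np.round(tot,2),np.mean(tot).round(3))
```

```text
L [253. 245. 219.] [  4. 207. 242.]
top L sum/col 0.144 max [0.11 0.11 0.11 0.11 0.13 0.13 0.16 0.18]
R [253. 244. 219.] [  8. 208. 242.]
top R sum/col 0.117 max [0.08 0.08 0.09 0.09 0.1  0.11 0.11 0.11]
L [245. 235. 204.] [ 10. 226. 246.]
side L [-0.06 -0.03 -0.05  0.02  0.11  0.15  0.1   0.12  0.04 -0.05 -0.05 -0.02
  0.07 -0.  ] 0.024
R [247. 245. 224.] [ 10. 239. 247.]
side R [ 0.    0.03  0.02  0.02  0.02 -0.01 -0.03 -0.02 -0.03 -0.02 -0.02  0.03
  0.02 -0.02  0.03  0.01 -0.01 -0.02 -0.04 -0.04 -0.02  0.03] -0.004
```

Request:
{"name": "jog_arm", "arguments": {
  "series": [0,0,0,0.005,0.0004,0.0035,-0.15,0,0,0,0.01,0.0007,0.007,-0.15,0,0,0,0.01,0.0007,0.007,-0.15]
}}

```text
clock: 14.98
eef_pos: [459.0, -191.2, 70.8]
eef_rot: [-0.516, 1.57, -0.442]
wrist_force: [0.1, 0.8, 0.8]
finger_gap: 39.8
```

```bash
python3 look.py r4
cat > cmp.py <<'E'
import sys
from h import *
# per-column local red metric: G relative to chord mixing, top view; auto edge
def run(f,u0,u1,va,vb):
    a=dict(np.load(f))["color"].astype(float)
    out=[]
    for u in range(u0,u1):
        v0=int(round(va+(vb-va)*(u-u0)/(u1-u0)));col=a[v0-5:v0+6,u]
        M=col[0];Y=col[-1]
        A=np.c_[Y-M,np.array([30,30,200.])-M]
        s=np.linalg.lstsq(A,(col-M).T,rcond=None)[0];out.append(s[1].max())
    o=np.array(out);print(f,"max/col",o.round(2).tolist(),"mean",o.mean().round(3),"top5",np.sort(o)[-5:].mean().round(3))
run("top_l5.npz",238,276,184.5,182.5)
run("top_l6.npz",238,273,189.5,187.5)
run("top_r3.npz",327,364,183.5,181.5)
a=dict(np.load("top_r4.npz"))["color"]
# find edge rows in r4
for u in(327,345,362):
    c=a[165:195,u,0].astype(int);print(u,165+np.argmax(c<128))
E
python3 cmp.py
```

```text
15.075 [ 458.47724598 -191.17315696   70.35513764] [0.92874186 0.26507959 1.00302021] 39.926577775678005
top []
side []
top L x[1,99] [ 13. 134.] y [ 66. 163.] maxz 120.0 z at front 37.0
top R x[1,99] [-48.  79.] y [-161.  -64.] maxz 136.0 z at front 117.0
side L x[1,99] [ 18. 137.] y [ 64. 155.] maxz 104.0 z at front 34.0
side R x[1,99] [-72.  76.] y [-165.  -65.] maxz 190.0 z at front 123.0
top_l5.npz max/col [0.01, 0.01, 0.03, 0.05, 0.03, 0.04, 0.1, 0.19, 0.05, 0.02, 0.03, 0.14, 0.07, 0.04, 0.08, 0.01, 0.01, 0.03, 0.06, 0.03, 0.03, 0.08, 0.11, 0.06, 0.07, 0.19, 0.17, 0.05, 0.04, 0.09, 0.02, 0.02, 0.03, 0.01, 0.03, 0.09, 0.08, 0.01] mean 0.058 top5 0.159
top_l6.npz max/col [0.02, 0.07, 0.01, 0.06, 0.08, 0.09, 0.08, 0.08, 0.08, 0.09, 0.03, 0.09, 0.18, 0.07, 0.1, 0.11, 0.04, 0.06, 0.11, 0.11, 0.05, 0.09, 0.12, 0.13, 0.13, 0.06, 0.09, 0.17, 0.06, 0.09, 0.1, 0.04, 0.06, 0.07, 0.05] mean 0.082 top5 0.145
top_r3.npz max/col [0.02, 0.07, 0.02, 0.02, 0.08, 0.12, 0.05, 0.02, 0.02, 0.01, 0.02, 0.02, 0.0, 0.02, 0.03, 0.06, 0.11, 0.05, 0.04, 0.09, 0.04, 0.02, 0.02, 0.01, 0.01, 0.04, 0.06, 0.04, 0.03, 0.04, 0.05, 0.1, 0.06, 0.04, 0.1, 0.05, 0.02] mean 0.044 top5 0.103
327 178
345 177
362 176
```

Run:
```python
from h import *
def run(f,u0,u1,va,vb):
    a=dict(np.load(f))["color"].astype(float);out=[]
    for u in range(u0,u1):
        v0=int(round(va+(vb-va)*(u-u0)/(u1-u0)));col=a[v0-4:v0+4,u]
        M=np.array([253,244,219.]);Y=a[v0+4,u]
        s=np.linalg.solve(np.c_[Y,M,[30,30,200.]],col.T);out.append(s[2].max())
    o=np.array(out);print(f,o.round(2).tolist(),"mean",o.mean().round(3),"top5",np.sort(o)[-5:].mean().round(3))
run("top_l5.npz",238,276,184.5,182.5)
run("top_l6.npz",238,273,189.5,187.5)
run("top_r3.npz",327,364,183.5,181.5)
run("top_r4.npz",328,363,178,176)
b=dict(np.load("side_r4.npz"))["color"]
c=dict(np.load("side_l5.npz"))["color"]
d=dict(np.load("side_l6.npz"))["color"]
print("L6 far corner");print(d[143:147,308:313].tolist())
o=np.hstack([cv2.resize(c[132:178,295:332],(390,485),interpolation=0),cv2.resize(b[182:228,338:375],(390,485),interpolation=0)])
# saturate hue
cv2.imwrite("pics/cmp4.png",o)
```

```text
top_l5.npz [0.06, 0.09, 0.12, 0.11, 0.08, 0.08, 0.15, 0.18, 0.09, 0.07, 0.07, 0.16, 0.1, 0.09, 0.18, 0.11, 0.1, 0.11, 0.11, 0.08, 0.09, 0.14, 0.11, 0.08, 0.07, 0.17, 0.18, 0.09, 0.09, 0.16, 0.1, 0.1, 0.11, 0.08, 0.08, 0.1, 0.1, 0.01] mean 0.105 top5 0.173
top_l6.npz [0.09, 0.15, 0.1, 0.13, 0.16, 0.17, 0.18, 0.19, 0.17, 0.11, 0.08, 0.12, 0.13, 0.1, 0.15, 0.18, 0.11, 0.09, 0.14, 0.14, 0.08, 0.15, 0.17, 0.13, 0.1, 0.09, 0.17, 0.2, 0.12, 0.2, 0.23, 0.12, 0.11, 0.11, 0.09] mean 0.136 top5 0.2
top_r3.npz [0.11, 0.11, 0.07, 0.07, 0.1, 0.1, 0.08, 0.08, 0.09, 0.08, 0.11, 0.11, 0.09, 0.1, 0.08, 0.1, 0.11, 0.09, 0.08, 0.09, 0.08, 0.08, 0.08, 0.07, 0.08, 0.1, 0.11, 0.07, 0.07, 0.09, 0.09, 0.1, 0.08, 0.08, 0.1, 0.09, 0.08] mean 0.089 top5 0.11
top_r4.npz [0.1, 0.1, 0.09, 0.08, 0.09, 0.1, 0.12, 0.09, 0.07, 0.1, 0.09, 0.07, 0.08, 0.08, 0.08, 0.1, 0.11, 0.08, 0.09, 0.09, 0.08, 0.09, 0.08, 0.07, 0.09, 0.08, 0.08, 0.07, 0.08, 0.1, 0.12, 0.11, 0.09, 0.08, 0.09] mean 0.089 top5 0.112
L6 far corner
[[[10, 181, 223], [48, 96, 115], [51, 51, 53], [50, 49, 52], [52, 53, 54]], [[10, 217, 243], [10, 160, 215], [48, 72, 125], [49, 51, 53], [55, 53, 54]], [[10, 226, 246], [10, 218, 244], [10, 158, 212], [54, 53, 54], [104, 96, 83]], [[10, 226, 246], [10, 227, 246], [36, 205, 237], [175, 179, 167], [230, 211, 170]]]
```

View pics/cmp4.png

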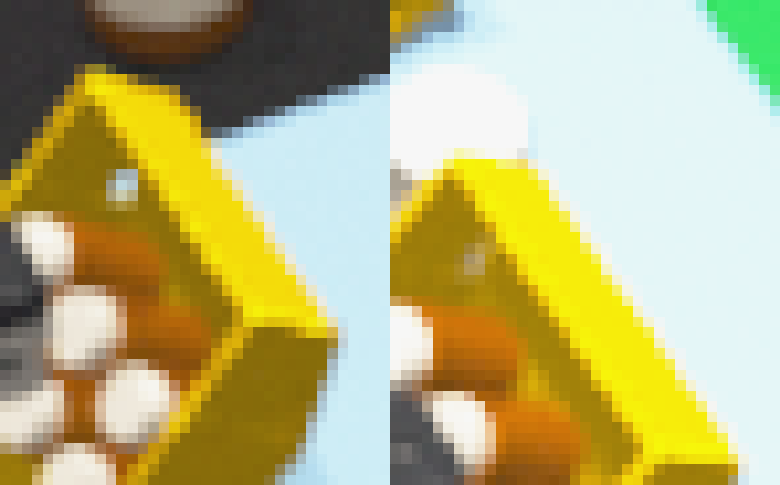

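The left bin's front lip shows red fringe pixels in both of its tilted top frames, with red fractions up to 0.23. The side frame also has a red pixel against the dark bench. The right bin stays at a uniform 0.07–0.12 at the same tilts, so the left bin is the stamped one. Next I'll lower the right bin.

Request:
{"name": "jog_arm", "arguments": {
  "series": [0,0,0,0.006,0.0004,0.003,-0.15,0,0,0,0.012,0.0009,0.006,-0.15,0,0,0,0.018,0.0013,0.009,-0.15,0,0,0,0.024,0.0017,0.012,-0.15,0,0,0,0.03,0.0022,0.014,-0.15,0,0,0,0.036,0.0026,0.016,-0.15,0,0,0,0.042,0.003,0.017,-0.15,0,0,0,0.048,0.0035,0.0175,-0.15,0,0,0,0.054,0.004,0.018,-0.15,0,0,0,0.06,0.0044,0.018,-0.15,0,0,0,0.065,0.0048,0.017,-0.15,0,0,0,0.069,0.005,0.017,-0.15,0,0,0,0.073,0.0053,0.0165,-0.15,0,0,0,0.077,0.0056,0.0165,-0.15,0,0,0,0.085,0.0062,0.0165,-0.15,0,0,0,0.093,0.0068,0.0165,-0.15,0,0,0,0.093,0.0068,0.045,-0.15,0,0,0,0.093,0.0068,0.085,-0.15,0,0,0,0.093,0.0068,0.085,-0.15]
}}

```text
clock: 17.45
eef_pos: [552.7, -184.9, 158.2]
eef_rot: [-0.493, 1.566, -0.419]
wrist_force: [-0.6, 0.2, 0.5]
finger_gap: 39.9
```

```bash
python3 look.py r5
```

```text
17.55 [ 551.38331787 -184.33239727  154.97259733] [ 0.60646748 -0.0759114  -0.97016058] 40.143907878810744
top []
side []
top L x[1,99] [ 13. 134.] y [ 66. 163.] maxz 119.0 z at front 37.0
top R x[1,99] [20. 84.] y [-162.  -72.] maxz 118.0 z at front 9.0
side L x[1,99] [ 15. 128.] y [ 64. 165.] maxz 122.0 z at front 20.0
side R x[1,99] [ 14. 137.] y [-165.  -65.] maxz 122.0 z at front 36.0
```

View pics/r5.png

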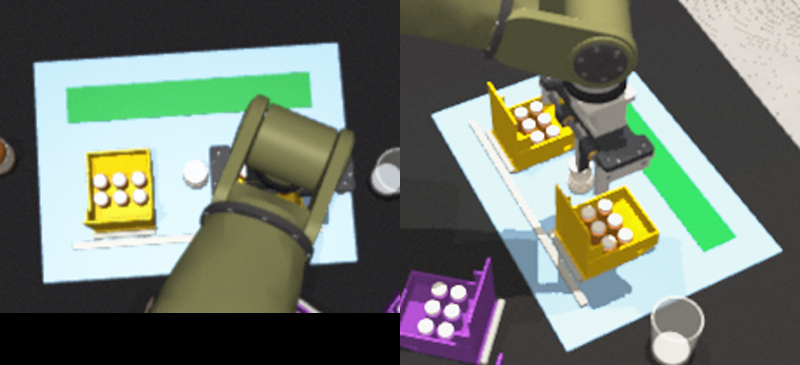

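Run:
```python
from h import *
yaw=.073;ex=np.array([np.cos(yaw),np.sin(yaw),0]);ey=np.array([-ex[1],ex[0],0])
for f,T in(("side_r5",(552,-184.6,156)),("top_r5",(552,-184.6,156)),("side_l3",(537.6,43.2,90))):
    c=dict(np.load(f+".npz"));p=cloud(c)-np.array(T);x=p@ex;y=p@ey;z=p[...,2]
    ok=(c["range_z"]>0)&(abs(x)<120)&(abs(y)<110)&(z>0)&(z<260)
    im=c["color"].astype(int); ok&=(im.max(2)-im.min(2)<35)
    for z0 in range(0,220,15):
        k=ok&(z>=z0)&(z<z0+15)
        if k.sum()>4: print(f,z0,k.sum(),"x",np.percentile(x[k],[3,97]).round(),"y",np.percentile(y[k],[3,97]).round())
cv2.imwrite("pics/r5z.png",cv2.resize(dict(np.load("side_r5.npz"))["color"][95:215,310:400],(600,600),interpolation=2)[:600])
```

```text
side_r5 0 18 x [-8.  9.] y [-20.  25.]
side_r5 15 57 x [-8.  8.] y [-32.  29.]
side_r5 30 40 x [-8.  6.] y [-33.  30.]
side_r5 45 23 x [-9. -7.] y [-31.  30.]
side_r5 60 21 x [-9. -7.] y [-32.  29.]
side_r5 75 12 x [-4.  5.] y [21. 25.]
side_r5 90 14 x [-30.  -2.] y [-78.  77.]
side_r5 105 200 x [-33.  27.] y [-81.  76.]
side_r5 120 290 x [-33.  21.] y [-86.  75.]
side_r5 135 798 x [-33.  27.] y [-88.  74.]
side_r5 150 169 x [-23.  19.] y [-70.  11.]
side_r5 165 89 x [-18.  17.] y [-41. -30.]
side_r5 180 234 x [-33.  32.] y [-41.  -4.]
side_r5 195 296 x [-36.  25.] y [-39.   2.]
side_r5 210 43 x [-28.  10.] y [-32. -12.]
top_r5 105 22 x [-33.   2.] y [-77.  43.]
top_r5 120 97 x [-33.   7.] y [-74.  43.]
top_r5 135 329 x [-32.  30.] y [-87.  87.]
top_r5 150 8 x [-22.  29.] y [-84.  81.]
top_r5 195 77 x [-37. -12.] y [-11.  35.]
top_r5 210 26 x [-35. -16.] y [-4. 31.]
side_l3 0 10 x [-7.  6.] y [-14.  25.]
side_l3 15 56 x [-30.  11.] y [-33.  32.]
side_l3 30 56 x [-16.   9.] y [-33.  26.]
side_l3 45 12 x [-8.  6.] y [-35.  27.]
side_l3 90 10 x [-20.  -4.] y [-50.  27.]
side_l3 105 153 x [-32.  29.] y [-82.  76.]
side_l3 120 233 x [-32.  28.] y [-87.  75.]
side_l3 135 512 x [-31.  30.] y [-89.  81.]
side_l3 150 191 x [-28.  22.] y [-85.  75.]
side_l3 165 81 x [-18.  21.] y [-42. -31.]
side_l3 180 151 x [-32.  33.] y [-42. -12.]
side_l3 195 251 x [-35.  31.] y [-40.   7.]
side_l3 210 84 x [-31.  15.] y [-34.  -4.]
```

View pics/r5z.png

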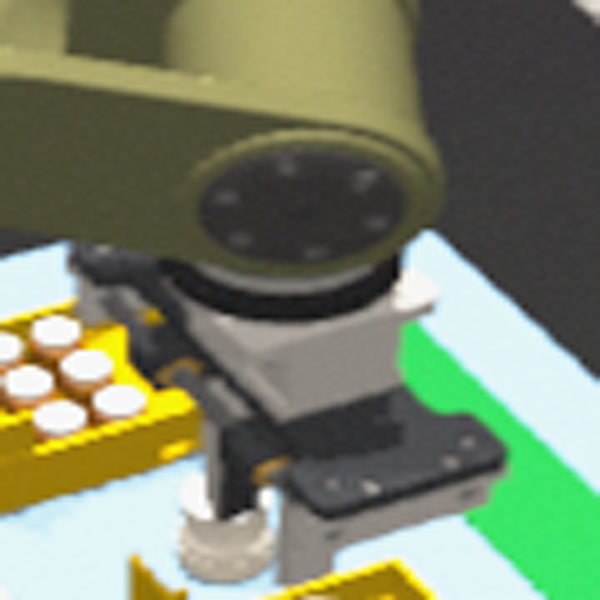

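Request:
{"name": "jog_arm", "arguments": {
  "series": [0,0,0,-0.015,0.03,0.01,-0.15,0,0,0,-0.032,0.075,0.01,-0.15,0,0,0,-0.05,0.125,0.01,-0.15,0,0,0,-0.07,0.175,0.01,-0.15,0,0,0,-0.082,0.21,0,-0.15,0,0,0,-0.086,0.223,0,-0.15,0,0,0,-0.086,0.223,0,-0.15,0,0,0,-0.086,0.223,-0.03,-0.15,0,0,0,-0.086,0.223,-0.065,-0.15,0,0,0,-0.086,0.223,-0.1,-0.15,0,0,0,-0.086,0.223,-0.12,-0.15,0,0,0,-0.086,0.223,-0.125,-0.15,0,0,0,-0.086,0.223,-0.125,-0.15]
}}

```text
clock: 19.18
eef_pos: [465.9, 37.9, 30.6]
eef_rot: [-0.554, 1.571, -0.482]
wrist_force: [-1.0, 0.0, 0.2]
finger_gap: 40.2
```

```bash
python3 look.py p1;python3 - <<'E'
from h import *
cv2.imwrite("pics/p1z.png",cv2.resize(dict(np.load("side_p1.npz"))["color"][100:210,260:370],(600,600),interpolation=2))
E
```

```text
19.275 [466.0351637   38.24852764  31.16974893] [-0.07168404  0.49352441 -0.63060677] 39.96172722707731
top []
side []
top L x[1,99] [ 21. 134.] y [ 66. 164.] maxz 77.0 z at front 34.0
top R x[1,99] [ 14. 135.] y [-162.  -65.] maxz 119.0 z at front 35.0
side L x[1,99] [-46. 136.] y [ 64. 166.] maxz 150.0 z at front 35.0
side R x[1,99] [ 16. 137.] y [-165.  -65.] maxz 122.0 z at front 35.0
```

View pics/p1z.png

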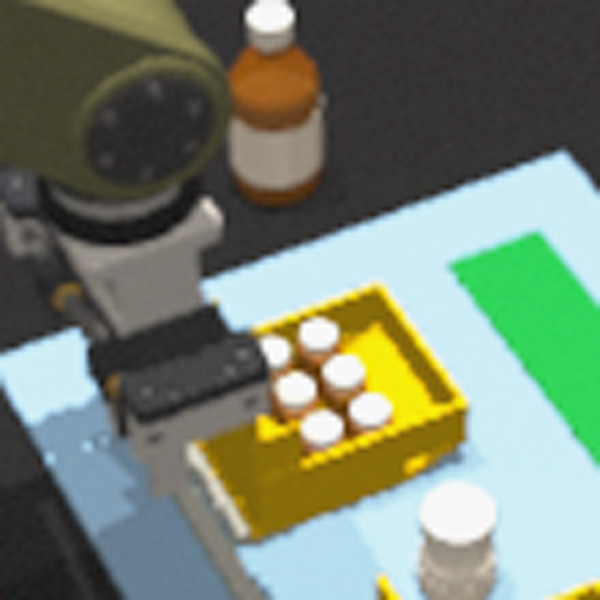

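Request:
{"name": "jog_arm", "arguments": {
  "series": [0,0,0,0.01,0.0007,0,-0.15,0,0,0,0.018,0.0013,0,-0.15,0,0,0,0.023,0.0017,0,-0.15,0,0,0,0.027,0.002,0,-0.15,0,0,0,0.031,0.0023,0,-0.15,0,0,0,0.036,0.0026,0,-0.15,0,0,0,0.041,0.003,0,-0.15,0,0,0,0.047,0.0034,0,-0.15,0,0,0,0.053,0.0039,0,-0.15,0,0,0,0.059,0.0043,0,-0.15,0,0,0,0.059,0.0043,0,-0.15]
}}

```text
clock: 20.65
eef_pos: [525.0, 42.9, 30.4]
eef_rot: [-0.081, 1.57, -0.008]
wrist_force: [-0.1, 0.1, 0.5]
finger_gap: 39.9
```

```bash
python3 look.py p2
```

```text
20.75 [524.66240243  42.86853626  30.46800146] [ 0.01473308 -0.37207022  0.16800115] 39.98034984624637
top []
side []
top L x[1,99] [ 82. 165.] y [ 66. 163.] maxz 52.0 z at front 38.0
top R x[1,99] [ 14. 135.] y [-161.  -65.] maxz 120.0 z at front 34.0
side L x[1,99] [ 10. 168.] y [ 64. 165.] maxz 152.0 z at front 37.0
side R x[1,99] [ 16. 137.] y [-165.  -65.] maxz 121.0 z at front 34.0
```

View pics/p2.png

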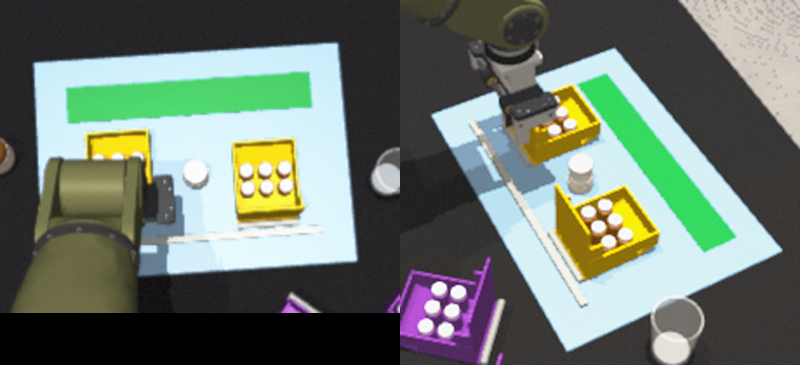

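Request:
{"name": "jog_arm", "arguments": {
  "series": [0,0,0,0.004,0.0003,0,-0.15,0,0,0,0.009,0.0007,0,-0.15,0,0,0,0.015,0.0011,0,-0.15,0,0,0,0.021,0.0015,0,-0.15,0,0,0,0.027,0.002,0,-0.15,0,0,0,0.033,0.0024,0,-0.15,0,0,0,0.039,0.0028,0,-0.15,0,0,0,0.045,0.0033,0,-0.15,0,0,0,0.05,0.0037,0,-0.15,0,0,0,0.054,0.0039,0,-0.15,0,0,0,0.057,0.0042,0,-0.15,0,0,0,0.059,0.0043,0,-0.15,0,0,0,0.059,0.0043,0,-0.15]
}}

```text
clock: 22.38
eef_pos: [583.7, 47.2, 30.3]
eef_rot: [-0.045, 1.57, 0.028]
wrist_force: [-0.5, 0.3, -0.5]
finger_gap: 39.8
```

```bash
python3 look.py p3
```

```text
22.475 [583.60521186  47.18995457  30.30401809] [-0.26471384  0.56256374 -0.8764291 ] 40.02710227011654
top []
side [(np.int32(4), [312.0, 24.0])]
top L x[1,99] [118. 226.] y [ 60. 164.] maxz 174.0 z at front 46.0
top R x[1,99] [ 14. 135.] y [-161.  -65.] maxz 120.0 z at front 34.0
side L x[1,99] [ 67. 226.] y [ 64. 165.] maxz 153.0 z at front 40.0
side R x[1,99] [ 16. 137.] y [-165.  -65.] maxz 122.0 z at front 36.0
```

View pics/p3.png

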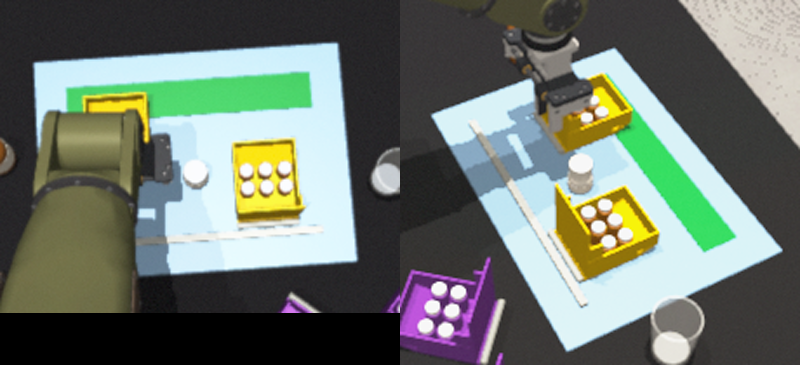

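Front is at x≈226 mm. I'll back off toward the robot, then rise clear.

Request:
{"name": "jog_arm", "arguments": {
  "series": [0,0,0,-0.006,-0.0004,0,-0.15,0,0,0,-0.025,-0.0018,0,-0.15,0,0,0,-0.055,-0.004,0.01,-0.15,0,0,0,-0.08,-0.006,0.05,-0.15,0,0,0,-0.11,-0.006,0.1,-0.15,0,0,0,-0.15,-0.006,0.15,-0.15,0,0,0,-0.18,-0.006,0.2,-0.15,0,0,0,-0.18,0.05,0.2,-0.15,0,0,0,-0.18,0.1,0.2,-0.15,0,0,0,-0.18,0.15,0.2,-0.15,0,0,0,-0.18,0.2,0.2,-0.15,0,0,0,-0.18,0.24,0.2,-0.15,0,0,0,-0.18,0.25,0.2,-0.15,0,0,0,-0.18,0.25,0.2,-0.15]
}}

```text
clock: 24.22
eef_pos: [403.2, 296.9, 230.1]
eef_rot: [-2.275, 1.57, -2.201]
wrist_force: [-0.2, -0.6, -0.6]
finger_gap: 39.8
```

```bash
python3 look.py p4
python3 - <<'E'
from h import *
a=dict(np.load("top_p4.npz"));cv2.imwrite("pics/p4t.png",cv2.resize(a["color"][90:255,200:410],None,fx=3.8,fy=3.6,interpolation=2))
# bystander pixel change vs start
a0=dict(np.load("top0.npz"))
for n,(u,v) in dict(jar=(302,179),amber=(185,168),beaker=(417,180)).items():
    d=cv2.absdiff(a["color"],a0["color"])[v-12:v+12,u-12:u+12];print(n,d.mean())
E
```

```text
24.325 [403.47896729 296.15907538 230.40852774] [ 0.30869097  0.64125167 -1.27751031] 39.795492974712175
top []
side []
top L x[1,99] [103. 225.] y [ 66. 164.] maxz 120.0 z at front 44.0
top R x[1,99] [ 14. 135.] y [-162.  -65.] maxz 121.0 z at front 34.0
side L x[1,99] [104. 226.] y [ 64. 166.] maxz 121.0 z at front 43.0
side R x[1,99] [ 15. 137.] y [-165.  -65.] maxz 121.0 z at front 34.0
jar 0.6278935185185185
amber 1.5827546296296295
beaker 1.3576388888888888
```

View pics/p4t.png

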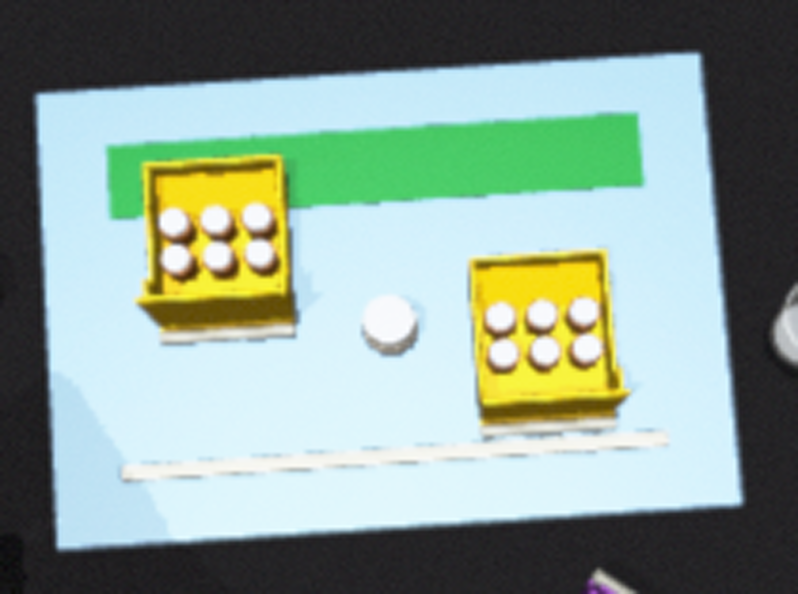

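The left bin's front edge is square over the band at x≈225 mm, the right bin is still at the stop, and the bystanders haven't moved.

```bash
python3 -c "
from cell import manip
print(manip.sign_off())"
```

```text
the job is handed in; nothing more can be done
None
```

I tipped the left bin and then the right bin to about 45–52° and let each settle flat. I then pushed the left bin onto the green band as the stamped one and handed the job in at about 24 s.

**Final checks:**
- **Left bin:** it stands flat and square, with its front edge at station x ≈ 225 mm. The band runs from 195 to 255 mm.
- **Right bin:** it stands flat, still at the stop.
- **Jar, bottle and beaker:** they look unmoved in the top view.
- **Arm:** it is clear of everything. The largest force reading I saw was about 2.6 N.

**Weak point – the stamp:** neither camera could see a bin's underside, because both look from the robot's side. I chose the left bin from a thin red fringe along its front lip. Red fractions there reached 0.18–0.23 in both tilted top-view frames, and one clearly red pixel showed against the dark bench in the side view. The right bin showed a uniform 0.07–0.12 at the same tilts. An earlier, cruder test on the same frames separated the two bins only weakly, because shadows upset it. I never saw the stamp face itself.

**Disagreement – fingertip height:** the fingertips were about 29 mm higher than the state reading implied. The first push on the left bin passed over the plate without touching it. I corrected the height from the depth image before trying again.

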